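Make up the hardware kit and the fitting kit

TASK

Make up the two kits, each thing in the middle of its outline and in line with it, either way round: on the board with two outlines one behind the other, lay the bar pull flat in the long one and the cup hinge flat in the short one; on the board with outlines at opposite corners, stand the tape measure in the smaller and lay the wide wedge in the larger. Then set the narrow wedge, right way up, centrally along the top of the wide one but turned end for end, thick end over thin end, so that the pair is level on top.

Things in the scene. Friction and masses are not known exactly. Their poses are not given: they have to be found in the camera images.
- hardware_board: Fixed plywood kit board, 160 (its x) by 216 mm (y), 10 thick; a cleat 10 thick rises 12 mm above the top along each y end. Origin: centre of the underside; top at z = 10 mm. Two black outlines, one behind the other, long along y: for the bar pull 46 (x) by 170 mm (y), centred at x +45, y 0; for the cup hinge 68 by 102 mm, centred at x -42, y 0.
- fitting_board: Fixed kit board of the same make and size (160 x 216 mm, top at z = 10 mm, cleats at the y ends 12 mm above it; origin centre of the underside), but its black outlines lie at opposite corners: the larger for the wedges, 62 (x) by 96 mm (y), centred at x +30, y -47 mm; the smaller for the tape measure, 45 by 76 mm, centred at x -32, y +52 mm.
- wide_wedge: The wider of two loose mid-brown wooden wedges, 90 mm long (its x), 54 mm wide (y). Flat underside; the top slopes up evenly from 10 mm thick at the -x end to 20 mm at the +x end, which is marked by a round black hanging hole. Origin: centre of the underside, z up. Starts on its underside; about 0.07 kg. Upright sides: grasp across the width near the middle.
- narrow_wedge: The narrower loose mid-brown wooden wedge, 90 mm long (x), 36 mm wide (y), same taper: 10 mm thick at the -x end, 20 mm at the +x end (with the black hole). Origin: centre of the flat underside, z up. Starts on its underside; about 0.05 kg. Grasp across the width near the middle.
- bar_pull: Loose straight metal door pull lying flat: a round bar 160 mm long and 12 mm thick, along its x at y = -12 mm, with two 10 mm feet at x = -58 and +58 mm reaching to y = +18 mm. Origin: middle of the 160 x 36 mm outline, on its underside, z up. About 0.06 kg. Grasp across the bar at x = 0, y = -12 mm.
- cup_hinge: Loose metal cup hinge lying flat, 57 (x) by 93 mm (y), 17 mm high. Origin: middle of that outline, on the underside, z up. Round cup 41 mm across, 12 mm high, at the -y end (centre y -26 mm), with wings to x -28 and +28; straight arm 16 mm wide, 17 mm high, at the +y end (x -8 to +8, y -5 to +47). About 0.08 kg. Grasp across the arm at x 0, y +22.
- tape_measure: Loose yellow and black tape measure standing upright: 35 mm thick (its x), 66 mm long (y), 66 mm high. Origin: centre of its underside, z up. About 0.23 kg. Grasp across the flat sides (along its x) at the middle.
Not all that is in view belongs to the job. Leave any blue look-alike of the tape_measure alone. Leave any blue look-alike of the wide_wedge alone.

How it is judged:
At the end, for the whole second after the job is handed in: Each of the four within 12 mm (board x and y) of its outline's middle, flat or upright, in line within 0.2 rad either way; narrow wedge on the wide one, within 12 mm along, 10 mm across, 0.2 rad, thick end over thin; all released, at rest (x of bar_pull in the frame of hardware_board between 0.033 and 0.057 m and y of bar_pull in the frame of hardware_board between -0.012 and 0.012 m and z of bar_pull in the frame of hardware_board between 0.006 and 0.016 m and linear speed of each of bar_pull, cup_hinge, tape_measure, wide_wedge, narrow_wedge below 0.02 m/s and angular speed of each of bar_pull, cup_hinge, tape_measure, wide_wedge, narrow_wedge below 0.2 rad/s and angle between each of bar_pull, cup_hinge, tape_measure, wide_wedge's own z axis and vertical below 0.12 rad and angle between the x axis of bar_pull and the y axis of hardware_board, either way round below 0.2 rad and x of cup_hinge in the frame of hardware_board between -0.054 and -0.03 m and y of cup_hinge in the frame of hardware_board between -0.012 and 0.012 m and z of cup_hinge in the frame of hardware_board between 0.006 and 0.016 m and angle between the y axis of cup_hinge and the y axis of hardware_board, either way round below 0.2 rad and x of tape_measure in the frame of fitting_board between -0.044 and -0.02 m and y of tape_measure in the frame of fitting_board between 0.04 and 0.064 m and z of tape_measure in the frame of fitting_board between 0.006 and 0.016 m and angle between the y axis of tape_measure and the y axis of fitting_board, either way round below 0.2 rad and x of wide_wedge in the frame of fitting_board between 0.018 and 0.042 m and y of wide_wedge in the frame of fitting_board between -0.059 and -0.035 m and z of wide_wedge in the frame of fitting_board between 0.006 and 0.016 m and angle between the x axis of wide_wedge and the y axis of fitting_board, either way round below 0.2 rad and x of narrow_wedge in the frame of wide_wedge between -0.012 and 0.012 m and y of narrow_wedge in the frame of wide_wedge between -0.01 and 0.01 m and z of narrow_wedge in the frame of wide_wedge between 0.012 and 0.019 m and angle between the y axis of narrow_wedge and the y axis of wide_wedge, either way round below 0.2 rad and angle between narrow_wedge's own x axis and vertical above 1.63 rad and angle between narrow_wedge's own z axis and vertical below 0.2 rad); the robot touches nothing.
It also fails if it takes over 144 s, if anything falls off the work surface, if the arm or the gripper's body presses on something with over 40 N, if the wrist force passes 120 N, or if a joint passes its speed limit or range.

ROBOT

A 6-joint arm with a two-finger parallel gripper is mounted at the origin on a cart in front of the work surface, level with it; the furniture and walls round the work are solid. World frame = base frame: x ahead of the robot, y to its left, z up, the work surface at z = 0. Lengths are in m, angles in rad, forces in N, time in s.
With the tool pointing down it reaches from about 0.425 to 0.95 m from the base axis. Payload 14.7 kg.
Tool frame: the origin (TCP) lies at the very end of the fingers, on their centre line; the grasp point (between the pads) lies 19 mm behind it; z points along the fingers, y is the direction in which the jaws open and shut (so a half turn about z gives the same grasp; the last joint's range is limited). The gripper opens to 85 mm and grips with 20 to 120 N. Pads are 22 mm wide; open, the fingers measure 114 mm over their backs; the gripper's body (76 mm by 85 mm) begins 54 mm behind the grasp point. The pads swing forward as they close: fully open they stand 13 mm farther back than shut.
Start: joints at [-1.34, 0.48, 1.596, -0, 1.065, -0.047], TCP at [0.178, -0.625, 0.231] pointing down, gripper open.
Joint ranges: [-2.75, 2.75], [-0.82, 2.05], [0.23, 2.67], [-1.56, 4.7], [0.09, 2.69], [-2.92, 2.92]. Speed limits (rad/s): [1.89, 1.89, 2.39, 3.01, 3.01, 3.01].

INTERFACE

Orientations are given as [roll, pitch, yaw] about the fixed x, y, z axes, in that order (R = Rz(yaw) Ry(pitch) Rx(roll)).
In Python, from plant import ctrl gives the robot as it stands. The module is installed in compiled form; this text tells all that it offers.
- The arm moves only by the tool servo_tool, never from a script. Its argument "increments" is a list of rows, each an object with "angular": the turn, a rotation vector about the tool's x, y, z in degrees, a list of three; "dp": the shift along the tool's x, y, z in m, a list of three; "fingers": the gripper command: -1 is shut, 1 is fully open, values between are in proportion. A call has 1 to 12 rows; each row shifts and turns the commanded pose from where the row before left it, along the tool's axes as they then stand; what a row does not reach is not made up. A row lasts 1/10 s, in which the tool goes at most 50 mm and 8.59 degrees, less where a joint would pass 70% of its speed; a pose out of reach is approached as far as the arm can. A call is refused whole if a number of a shift passes 0.05 or a number of a turn 8.59, either way. A call with a gripper value outside its range is refused whole. The fingers move at their own pace and stop on an object; the grip force is fixed at half the most. Time passes only in rows, so rows that do not move let the fingers close. It gives the time, the measured TCP pose, the force and the opening at its end, in the units of the state.
- ctrl.sense(): the state, without advancing time (a new reading comes with each control period).
- ctrl.snapshot(name): name is "side" or "top" or "wrist"; returns the picture (420x560x3 uint8, blue, green, red); there is no depth.
- ctrl.calibration(name): a dict with "K" (3x3 intrinsics, pixels), "pose" (4x4, takes a point from camera to world coordinates); the wrist camera has in their place "mount" (4x4, takes a point from camera to tool coordinates, whose origin is the TCP and whose axes are the flange's). Camera axes: x right, y down, z forward; pixel columns grow to the right and rows downward; lengths in m; the calibration is good to about 2 mm. The wrist camera is an equidistant fisheye: a pixel r from the principal point sees the ray r / f radians off the axis. A picture is of the moment at which its call begins: read the wrist's pose just before it. calibration takes no time and is no camera call.
- ctrl.sign_off(): hands the job in, once; it reports no verdict.
The state is a dict: "time_s": time; "qpos": joint angles; "qd": joint speeds; "joint_torque": joint torques, N m; "position": TCP position; "tool_rot": TCP orientation; "ft_force": force on the tool from outside, world axes, zero at the start; "torque": the same for the moment, N m; "grip_width": finger opening in m.
Only numpy, scipy, OpenCV 4.12 (cv2) and the standard library are available. Lean on these libraries where they do the work, as an engineer would, in place of code of your own. Each camera call takes 0.05 s, during which the arm holds its last target. There are 200 camera calls.

## Working session

There is one attempt and no reset: what is moved stays moved. The work goes in short steps, Python scripts to look and compute and a tool call to move; the robot and the scene stay as the last step left them, time stands still between calls to the robot, and variables do not carry over. Pictures are saved under pics/ and viewed, about 12 in all and at most 16, crops included, and the job is handed in when it is done.

Besides the shell and the picture viewer there is one more tool, called after "Emit:" in YAML: its name, and indented under it one key for each argument. servo_tool: Moves the arm, as the interface text tells. Its arguments: {"type":"object","properties":{"increments":{"type":"array","items":{"type":"object","properties":{"angular":{"type":"array","items":{"type":"number"}},"dp":{"type":"array","items":{"type":"number"}},"fingers":{"type":"number"}}}}},"required":["increments"]}

```bash
mkdir -p pics
python3 - <<'E'
from plant import ctrl
import cv2,numpy as np
np.set_printoptions(precision=4,suppress=True)
print(ctrl.sense())
for n in("top","side","wrist"):
    cv2.imwrite(f"pics/{n}0.png",ctrl.snapshot(n)); print(n,ctrl.calibration(n))
E
```

```text
{'time_s': 0.0, 'qpos': array([-1.3396,  0.4808,  1.5969, -0.    ,  1.0651, -0.0466]), 'qd': array([-0.001 ,  0.001 ,  0.0016, -0.0009, -0.0006,  0.0003]), 'joint_torque': array([  0.0009, -95.0653, -43.018 ,  -0.0005,   0.0122,   0.    ]), 'position': array([ 0.1782, -0.6247,  0.2307]), 'tool_rot': array([-3.1404, -0.    ,  0.2778]), 'ft_force': array([-0.1845, -0.3846, -0.6456]), 'torque': array([-0.0379, -0.0502,  0.0051]), 'grip_width': 0.08496295008527759}
top {'K': array([[539.4905,   0.    , 284.8307],
       [  0.    , 539.4905, 220.0635],
       [  0.    ,   0.    ,   1.    ]]), 'pose': array([[ 0.0122, -0.9962,  0.0867,  0.3502],
       [-0.9999, -0.0116,  0.0076, -0.0028],
       [-0.0066, -0.0868, -0.9962,  1.8093],
       [ 0.    ,  0.    ,  0.    ,  1.    ]])}
side {'K': array([[442.1041,   0.    , 277.0325],
       [  0.    , 442.1041, 213.4182],
       [  0.    ,   0.    ,   1.    ]]), 'pose': array([[-0.9962, -0.0619,  0.0609,  0.3935],
       [-0.0865,  0.6438, -0.7603,  0.9873],
       [ 0.0078, -0.7627, -0.6467,  0.8553],
       [ 0.    ,  0.    ,  0.    ,  1.    ]])}
wrist {'K': array([[325.1923,   0.    , 270.6582],
       [  0.    , 325.1923, 210.9988],
       [  0.    ,   0.    ,   1.    ]]), 'mount': array([[-0.0001, -0.9467, -0.3221,  0.0833],
       [ 1.    , -0.0003,  0.0007,  0.0001],
       [-0.0008, -0.3221,  0.9467, -0.1416],
       [ 0.    ,  0.    ,  0.    ,  1.    ]])}
```

View pics/top0.png

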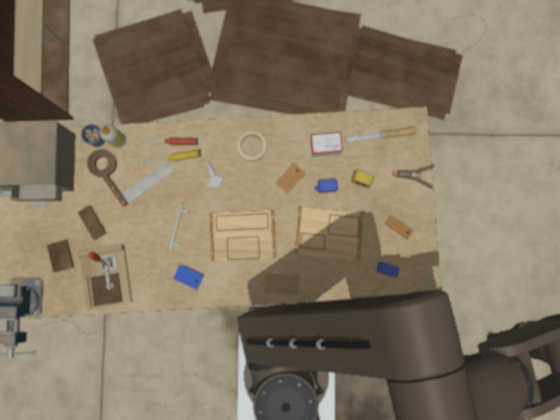

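View pics/side0.png

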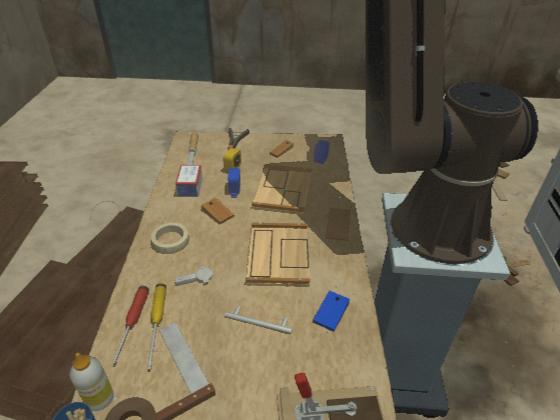

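The top view shows everything. The hardware board is at about (242,235) and the fitting board at (329,233). The bar pull is at (177,227), the hinge at (213,175), the tape measure at (363,178), and the wedges at (291,178) and (399,227). The blue items are look-alikes. I'll zoom in to measure.

Run:
```python
import cv2
a=cv2.imread("pics/top0.png")
cv2.imwrite("pics/c1.png",cv2.resize(a[155:270,160:300],None,fx=5.7,fy=5.2,interpolation=2))
cv2.imwrite("pics/c2.png",cv2.resize(a[155:270,285:425],None,fx=5.7,fy=5.2,interpolation=2))
```

```text
(no output)
```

View pics/c1.png

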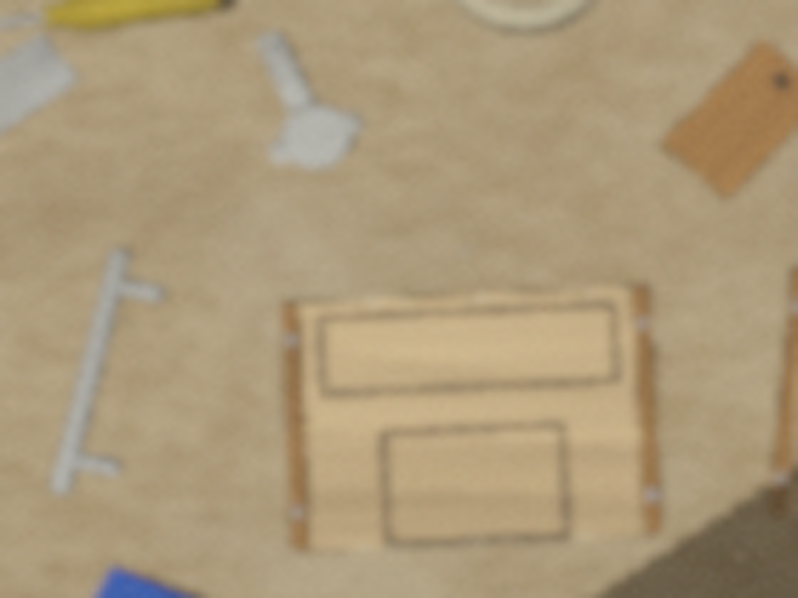

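View pics/c2.png

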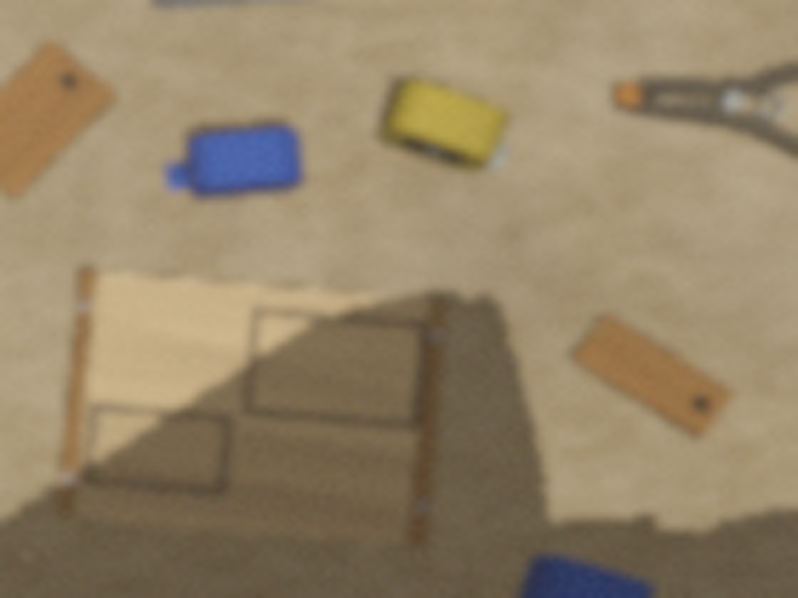

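Both crops are clear enough to pick points from. The wide wedge's hole is at its upper-right end and the narrow wedge's hole at its lower-right end. I'll convert the picked pixels to world poses.

```bash
cat > h.py <<'E'
from plant import ctrl
import numpy as np, cv2
from scipy.spatial.transform import Rotation as Ro
np.set_printoptions(precision=4,suppress=True)
def ray(px,z,cam="top",c=None):
    """top/side pixel -> world at height z; c=(x0,y0,fx,fy) for crops"""
    px=np.atleast_2d(np.array(px,float))
    if c: px=(px+.5)/[c[2],c[3]]-.5+[c[0],c[1]]
    k=ctrl.calibration(cam);T=k["pose"]
    d=np.c_[px,np.ones(len(px))]@np.linalg.inv(k["K"]).T@T[:3,:3].T
    return (T[:3,3]+d*((z-T[2,3])/d[:,2])[:,None])[:,:2]
def wray(px,z,pos,rot):
    """wrist fisheye pixel -> world at height z"""
    k=ctrl.calibration("wrist");K=k["K"];M=k["mount"]
    v=(np.atleast_2d(np.array(px,float))-K[:2,2])/K[0,0];r=np.linalg.norm(v,axis=1,keepdims=True)
    d=np.c_[v/np.maximum(r,1e-9)*np.sin(r),np.cos(r)]
    R=Ro.from_euler("xyz",rot).as_matrix();o=pos+R@M[:3,3];d=d@(R@M[:3,:3]).T
    return (o+d*((z-o[2])/d[:,2])[:,None])[:,:2]
def plan(x,y,yaw):
    """turn first (deg about tool z), then shift in tool xy; both of the half-turn choices"""
    s=ctrl.sense();y0=s["tool_rot"][2];d=np.array([x,y])-s["position"][:2]
    print("pos",s["position"],"rot",s["tool_rot"],"w %.4f"%s["grip_width"],"F",s["ft_force"],"t %.2f"%s["time_s"])
    for w in (yaw,yaw+np.pi):
        dy=(w-y0+np.pi)%(2*np.pi)-np.pi;w=y0+dy
        q6=np.arctan2(y,x)+np.pi/2-w
        print("turn %.1f deg -> shift x %.4f y %.4f  q6 %.2f"%(-np.degrees(dy),d@[np.cos(w),np.sin(w)],d@[np.sin(w),-np.cos(w)],q6))
E
python3 - <<'E'
from h import *
c1=(160,155,5.7,5.2);c2=(285,155,5.7,5.2)
def ang(a,b): d=b-a; return np.arctan2(d[1],d[0]),np.linalg.norm(d)
o=ray([(320,318),(614,305),(617,381),(323,395)],.01,c=c1);h=ray([(382,434),(562,424),(568,535),(387,544)],.01,c=c1)
print("HW bar",o.mean(0),"hinge",h.mean(0),"y-ax",ang(o[1],o[0]),ang(h[1],h[0]),ang(h.mean(0),o.mean(0)))
w=ray([(256,309),(422,325),(416,425),(248,411)],.01,c=c2);t=ray([(93,405),(229,415),(224,491),(87,481)],.01,c=c2)
print("FB wedge",w.mean(0),"tape",t.mean(0),ang(w[1],w[0]),ang(t[1],t[0]),t.mean(0)-w.mean(0))
b=ray([(119,250),(61,492),(163,294),(118,468)],.006,c=c1);print("pull bar",b[:2].mean(0),ang(b[0],b[1]),b)
g=ray([(318,137),(270,38)],.013,c=c1);a=ang(g[0],g[1]);print("hinge cup,end",g,a)
W=ray([(50,40),(115,95),(15,197)],.015,c=c2);W2=ray([(763,40),(663,147),(728,198)],.013,c=c1)
print("wide",(W[1]+W2[1])/2,(W[0]+W2[2])/2,(W[0]+W[2])/2,ang(W2[1],W2[0]),ang(W[2],W[1]),ang(W2[1],W2[2]))
N=ray([(606,315),(732,392),(698,437),(572,352)],.015,c=c2);print("narrow",N.mean(0),ang(N[0],N[1]),ang(N[3],N[2]),ang(N[0],N[3]))
P=ray([(412,78),(508,115),(492,165),(395,135)],.066,c=c2);print("tape",P.mean(0),P,ang(P[1],P[0]),ang(P[2],P[3]))
E
```

```text
HW bar [0.4991 0.1551] hinge [0.4126 0.1498] y-ax (np.float64(1.6309763833505693), np.float64(0.1731620992339928)) (np.float64(1.643482894007558), np.float64(0.10569291680866437)) (np.float64(0.0613994446144304), np.float64(0.08662987904917661))
FB wedge [ 0.4916 -0.1851] tape [ 0.4386 -0.0816] (np.float64(1.4764322759665336), np.float64(0.09788712918625674)) (np.float64(1.5019516012043848), np.float64(0.0798868098273729)) [-0.053   0.1035]
pull bar [0.4833 0.3781] (np.float64(2.9556789318454295), np.float64(0.15976454888443686)) [[0.5619 0.3633]
 [0.4048 0.3929]
 [0.5335 0.3365]
 [0.4207 0.3598]]
hinge cup,end [[0.636  0.2464]
 [0.7006 0.2763]] (np.float64(0.43437505550993205), np.float64(0.07123650644656157))
wide [ 0.6491 -0.0058] [ 0.6505 -0.0058] [ 0.6507 -0.0057] (np.float64(-0.6886487051366993), np.float64(0.09163324587240276)) (np.float64(-0.7140571176812297), np.float64(0.08889534803356787)) (np.float64(-2.2736854744671944), np.float64(0.05077062729574057))
narrow [ 0.4892 -0.3694] (np.float64(-2.157342376652723), np.float64(0.08792241760690532)) (np.float64(-2.2036736729422457), np.float64(0.09073611865425125)) (np.float64(2.4487351001261874), np.float64(0.03126774165703694))
tape [ 0.6417 -0.2455] [[ 0.6701 -0.2228]
 [ 0.6472 -0.2777]
 [ 0.6155 -0.2685]
 [ 0.6338 -0.2131]] (np.float64(1.1758094502494576), np.float64(0.05949937315434947)) (np.float64(1.2506314349889947), np.float64(0.0583804733283526))
```

```bash
python3 -c "
from h import *
plan(.6417,-.2455,1.21)"
```

```text
pos [ 0.1782 -0.6248  0.2308] rot [-3.1407 -0.0001  0.2778] w 0.0861 F [-0.6268  0.647  -0.5364] t 0.15
turn -53.4 deg -> shift x 0.5185 y 0.2997  q6 -0.00
turn 126.6 deg -> shift x -0.5185 y -0.2997  q6 3.14
```

Emit:
servo_tool:
  increments:
    - {"angular": [0, 0, -7.63], "fingers": 1}
    - {"angular": [0, 0, -7.63], "fingers": 1}
    - {"angular": [0, 0, -7.63], "fingers": 1}
    - {"angular": [0, 0, -7.63], "fingers": 1}
    - {"angular": [0, 0, -7.63], "fingers": 1}
    - {"angular": [0, 0, -7.63], "fingers": 1}
    - {"angular": [0, 0, -7.63], "fingers": 1}

```text
$.increments[0]: bad value
```

Emit:
servo_tool:
  increments:
    - {"dp": [0.0346, 0.02, 0], "fingers": 1}
    - {"dp": [0.0346, 0.02, 0], "fingers": 1}
    - {"dp": [0.0346, 0.02, 0], "fingers": 1}
    - {"dp": [0.0346, 0.02, 0], "fingers": 1}
    - {"dp": [0.0346, 0.02, 0], "fingers": 1}
    - {"dp": [0.0346, 0.02, 0], "fingers": 1}
    - {"dp": [0.0346, 0.02, 0], "fingers": 1}
    - {"dp": [0.0346, 0.02, 0], "fingers": 1}
    - {"dp": [0.0346, 0.02, 0], "fingers": 1}
    - {"dp": [0.0346, 0.02, 0], "fingers": 1}
    - {"dp": [0.0346, 0.02, 0], "fingers": 1}
    - {"dp": [0.0346, 0.02, 0], "fingers": 1}

```text
$.increments[0]: bad value
```

Emit:
servo_tool:
  increments:
    - {"dp": [0.0346, 0.02, 0], "fingers": 1}
    - {"dp": [0.0346, 0.02, 0], "fingers": 1}
    - {"dp": [0.0346, 0.02, 0], "fingers": 1}
    - {"fingers": 1}
    - {"fingers": 1}

```text
$.increments[0]: bad value
```

```bash
python3 -c "
from h import *
plan(.6417,-.2455,1.21)
cv2.imwrite('pics/w1.png',ctrl.snapshot('wrist'))
cv2.imwrite('pics/top1.png',ctrl.snapshot('top'))"
```

```text
pos [ 0.1782 -0.6248  0.2308] rot [-3.1407 -0.0001  0.2778] w 0.0861 F [-0.6268  0.647  -0.5364] t 0.15
turn -53.4 deg -> shift x 0.5185 y 0.2997  q6 -0.00
turn 126.6 deg -> shift x -0.5185 y -0.2997  q6 3.14
```

View pics/w1.png

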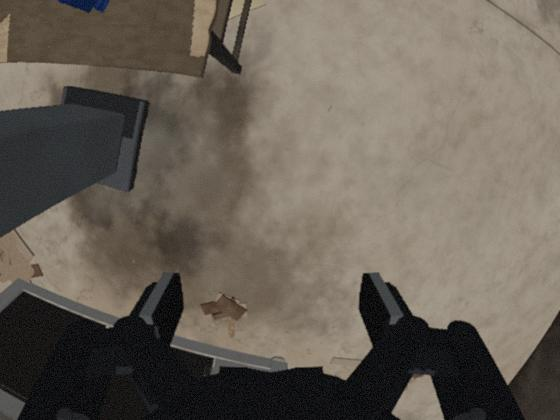

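The calls were refused and the arm didn't move, so the picture shows only floor and fingers. I'll assume each row needs all three keys.

Emit:
servo_tool:
  increments:
    - {"angular": [0, 0, -7.63], "dp": [0, 0, 0], "fingers": 1}
    - {"angular": [0, 0, -7.63], "dp": [0, 0, 0], "fingers": 1}
    - {"angular": [0, 0, -7.63], "dp": [0, 0, 0], "fingers": 1}
    - {"angular": [0, 0, -7.63], "dp": [0, 0, 0], "fingers": 1}
    - {"angular": [0, 0, -7.63], "dp": [0, 0, 0], "fingers": 1}
    - {"angular": [0, 0, -7.63], "dp": [0, 0, 0], "fingers": 1}
    - {"angular": [0, 0, -7.63], "dp": [0, 0, 0], "fingers": 1}

```text
time_s: 0.95
position: [0.1782, -0.625, 0.2311]
tool_rot: [-3.141, -0.0, 1.215]
ft_force: [-0.3, -1.0, 0.3]
grip_width: 0.085
```

Emit:
servo_tool:
  increments:
    - {"angular": [0, 0, 0], "dp": [0.0346, 0.02, 0], "fingers": 1}
    - {"angular": [0, 0, 0], "dp": [0.0346, 0.02, 0], "fingers": 1}
    - {"angular": [0, 0, 0], "dp": [0.0346, 0.02, 0], "fingers": 1}
    - {"angular": [0, 0, 0], "dp": [0.0346, 0.02, 0], "fingers": 1}
    - {"angular": [0, 0, 0], "dp": [0.0346, 0.02, 0], "fingers": 1}
    - {"angular": [0, 0, 0], "dp": [0.0346, 0.02, 0], "fingers": 1}
    - {"angular": [0, 0, 0], "dp": [0.0346, 0.02, 0], "fingers": 1}
    - {"angular": [0, 0, 0], "dp": [0.0346, 0.02, 0], "fingers": 1}
    - {"angular": [0, 0, 0], "dp": [0.0346, 0.02, 0], "fingers": 1}
    - {"angular": [0, 0, 0], "dp": [0.0346, 0.02, 0], "fingers": 1}
    - {"angular": [0, 0, 0], "dp": [0.0346, 0.02, 0], "fingers": 1}
    - {"angular": [0, 0, 0], "dp": [0.0346, 0.02, 0], "fingers": 1}

```text
time_s: 2.15
position: [0.5505, -0.3201, 0.2313]
tool_rot: [3.142, 0.0, 1.21]
ft_force: [0.8, -0.5, -0.2]
grip_width: 0.0852
```

Emit:
servo_tool:
  increments:
    - {"angular": [0, 0, 0], "dp": [0.0346, 0.02, 0], "fingers": 1}
    - {"angular": [0, 0, 0], "dp": [0.0346, 0.02, 0], "fingers": 1}
    - {"angular": [0, 0, 0], "dp": [0.0346, 0.02, 0], "fingers": 1}
    - {"angular": [0, 0, 0], "dp": [0, 0, 0], "fingers": 1}
    - {"angular": [0, 0, 0], "dp": [0, 0, 0], "fingers": 1}

```text
time_s: 2.65
position: [0.6425, -0.2445, 0.2308]
tool_rot: [-3.141, 0.0, 1.212]
ft_force: [0.0, 0.1, -0.1]
grip_width: 0.0851
```

```bash
python3 -c "
from h import *
plan(.6417,-.2455,1.21)
cv2.imwrite('pics/w1.png',ctrl.snapshot('wrist'))
cv2.imwrite('pics/top1.png',ctrl.snapshot('top'))"
```

```text
pos [ 0.6425 -0.2445  0.2308] rot [-3.141   0.0001  1.2118] w 0.0851 F [ 0.0342  0.0512 -0.1456] t 2.65
turn 0.1 deg -> shift x -0.0012 y -0.0004  q6 -0.00
turn -179.9 deg -> shift x 0.0012 y 0.0004  q6 -3.15
```

View pics/w1.png

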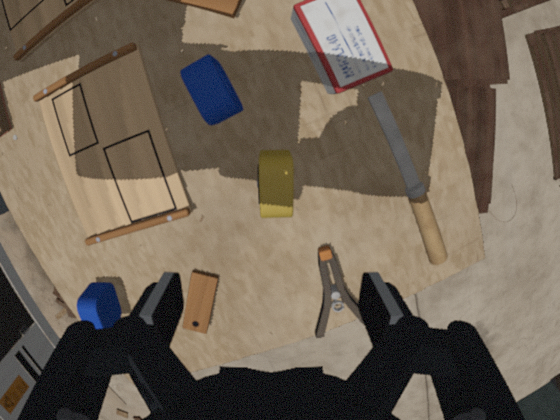

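The wrist view shows the tape's top (yellow) at about cols 259–293 and rows 151–208, with its front face below that. The fitting board's outlines and the narrow wedge are also in view. I'll measure the tape and cross-check the outlines.

Run:
```python
from h import *
a=cv2.imread('pics/w1.png');p=np.array([.6425,-.2445,.2308]);r=[-3.141,.0001,1.2118]
m=cv2.inRange(cv2.cvtColor(a,cv2.COLOR_BGR2HSV),(22,120,60),(34,255,255));m[:, :230]=0;m[:,320:]=0;m[:130]=0;m[240:]=0
c=max(cv2.findContours(m,0,2)[0],key=cv2.contourArea);b=cv2.minAreaRect(c);print(b)
q=cv2.boxPoints(b)
for z in(.0,.066):
    w=wray(q,z,p,r);print(z,w,w.mean(0),[np.linalg.norm(w[i]-w[i-1]) for i in range(4)],np.arctan2(*(w[0]-w[1])[::-1]))
print("rowmean",[int(a[i,265:288].sum(1).sum()/690*10) for i in range(148,222,3)])
t=wray([(52,100),(79,84),(97,146),(71,156)],.01,p,r);print("tape outl",t.mean(0))
w=wray([(104,150),(150,131),(176,211),(134,222)],.01,p,r);print("wedge outl",w.mean(0))
big=cv2.resize(a[130:240,220:330],None,fx=5,fy=5,interpolation=2);cv2.imwrite('pics/w1c.png',big)
```

```text
((275.9522399902344, 183.06826782226562), (67.09608459472656, 34.81400680541992), 88.09085083007812)
0.0 [[ 0.6392 -0.2111]
 [ 0.6772 -0.2239]
 [ 0.6523 -0.302 ]
 [ 0.6121 -0.2885]] [ 0.6452 -0.2564] [np.float64(0.08198930644569861), np.float64(0.040062664735361936), np.float64(0.08200808290912058), np.float64(0.042427981352680125)] 2.8179777322201174
0.066 [[ 0.645  -0.2033]
 [ 0.6762 -0.2138]
 [ 0.6558 -0.2781]
 [ 0.6227 -0.2669]] [ 0.6499 -0.2405] [np.float64(0.06745765684174183), np.float64(0.032962024037533184), np.float64(0.06747310539571946), np.float64(0.034908115834258)] 2.8179777322201156
rowmean [80, 63, 65, 72, 76, 79, 80, 82, 87, 80, 78, 79, 77, 79, 78, 77, 77, 77, 74, 106, 134, 131, 121, 123, 145]
tape outl [ 0.4399 -0.0853]
wedge outl [ 0.495  -0.1892]
```

View pics/w1c.png

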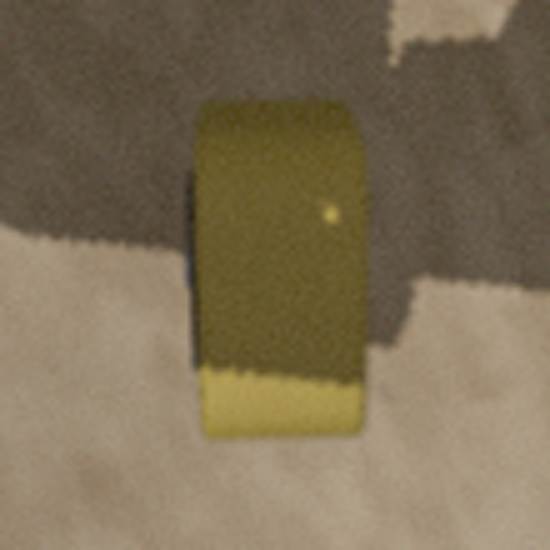

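The bright strip is only lit by sun. The box at z = 66 mm measures 67×34 mm, which fits the tape's top, so its centre is about (0.6485, −0.240) with yaw 1.247. Next: descend, grip and lift.

Emit:
servo_tool:
  increments:
    - {"angular": [0, 0, -2], "dp": [0.0062, 0.0043, 0], "fingers": 1}
    - {"angular": [0, 0, 0], "dp": [0, 0, 0.035], "fingers": 0.6}
    - {"angular": [0, 0, 0], "dp": [0, 0, 0.035], "fingers": 0.6}
    - {"angular": [0, 0, 0], "dp": [0, 0, 0.035], "fingers": 0.6}
    - {"angular": [0, 0, 0], "dp": [0, 0, 0.035], "fingers": 0.6}
    - {"angular": [0, 0, 0], "dp": [0, 0, 0.035], "fingers": 0.6}
    - {"angular": [0, 0, 0], "dp": [0, 0, 0.035], "fingers": 0.6}
    - {"angular": [0, 0, 0], "dp": [0, 0, 0], "fingers": 0.6}

```text
time_s: 3.55
position: [0.6452, -0.2405, 0.017]
tool_rot: [-3.135, -0.001, 1.245]
ft_force: [-0.0, 0.3, -1.5]
grip_width: 0.0679
```

Emit:
servo_tool:
  increments:
    - {"angular": [0, 0, 0], "dp": [0, 0, 0], "fingers": -1}
    - {"angular": [0, 0, 0], "dp": [0, 0, 0], "fingers": -1}
    - {"angular": [0, 0, 0], "dp": [0, 0, 0], "fingers": -1}
    - {"angular": [0, 0, 0], "dp": [0, 0, 0], "fingers": -1}
    - {"angular": [0, 0, 0], "dp": [0, 0, 0], "fingers": -1}
    - {"angular": [0, 0, 0], "dp": [0, 0, 0], "fingers": -1}
    - {"angular": [0, 0, 0], "dp": [0, 0, 0], "fingers": -1}
    - {"angular": [0, 0, 0], "dp": [0, 0, 0], "fingers": -1}

```text
time_s: 4.35
position: [0.6495, -0.2417, 0.0238]
tool_rot: [3.139, 0.0, 1.245]
ft_force: [-1.8, -0.1, 5.7]
grip_width: 0.0333
```

Emit:
servo_tool:
  increments:
    - {"angular": [0, 0, 0], "dp": [0, 0, -0.02], "fingers": -1}
    - {"angular": [0, 0, 0], "dp": [0, 0, -0.03], "fingers": -1}
    - {"angular": [0, 0, 0], "dp": [0, 0, -0.03], "fingers": -1}
    - {"angular": [0, 0, 0], "dp": [0, 0, 0], "fingers": -1}
    - {"angular": [0, 0, 0], "dp": [0, 0, 0], "fingers": -1}

```text
time_s: 4.85
position: [0.6492, -0.2415, 0.1034]
tool_rot: [3.138, 0.0, 1.245]
ft_force: [-0.5, -0.0, -3.3]
grip_width: 0.0337
```

```bash
python3 -c "
from h import *
plan(.4392,-.0835,1.483)"
```

```text
pos [ 0.6492 -0.2415  0.1034] rot [3.1384 0.0002 1.245 ] w 0.0337 F [-0.4568 -0.0444 -3.2612] t 4.85
turn -13.6 deg -> shift x 0.1390 y -0.2231  q6 -0.10
turn 166.4 deg -> shift x -0.1390 y 0.2231  q6 3.04
```

Emit:
servo_tool:
  increments:
    - {"angular": [0, 0, -6.8], "dp": [0, 0, -0.01], "fingers": -1}
    - {"angular": [0, 0, -6.8], "dp": [0, 0, -0.01], "fingers": -1}
    - {"angular": [0, 0, 0], "dp": [0.0174, -0.0279, 0], "fingers": -1}
    - {"angular": [0, 0, 0], "dp": [0.0174, -0.0279, 0], "fingers": -1}
    - {"angular": [0, 0, 0], "dp": [0.0174, -0.0279, 0], "fingers": -1}
    - {"angular": [0, 0, 0], "dp": [0.0174, -0.0279, 0], "fingers": -1}
    - {"angular": [0, 0, 0], "dp": [0.0174, -0.0279, 0], "fingers": -1}
    - {"angular": [0, 0, 0], "dp": [0.0174, -0.0279, 0], "fingers": -1}
    - {"angular": [0, 0, 0], "dp": [0.0174, -0.0279, 0], "fingers": -1}
    - {"angular": [0, 0, 0], "dp": [0.0174, -0.0279, 0], "fingers": -1}
    - {"angular": [0, 0, 0], "dp": [0, 0, 0], "fingers": -1}
    - {"angular": [0, 0, 0], "dp": [0, 0, 0], "fingers": -1}

```text
time_s: 6.05
position: [0.438, -0.0824, 0.1212]
tool_rot: [-3.141, -0.0, 1.483]
ft_force: [0.1, -0.6, -0.9]
grip_width: 0.0335
```

```bash
python3 -c "
from h import *
plan(.4392,-.0835,1.483)
cv2.imwrite('pics/w2.png',ctrl.snapshot('wrist'))"
```

```text
pos [ 0.438  -0.0824  0.1212] rot [-3.1414 -0.      1.4831] w 0.0335 F [ 0.1426 -0.6456 -0.9335] t 6.05
turn 0.0 deg -> shift x -0.0010 y 0.0012  q6 -0.10
turn -180.0 deg -> shift x 0.0010 y -0.0012  q6 -3.24
```

View pics/w2.png

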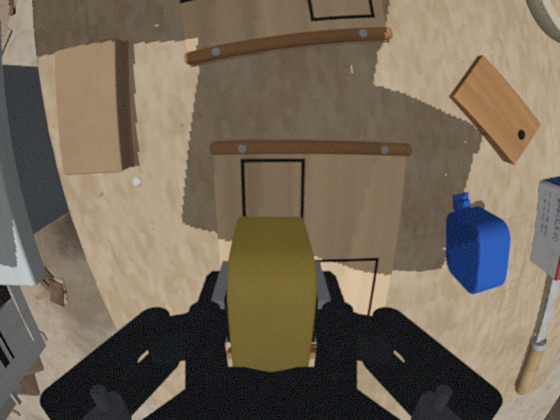

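Run:
```python
from h import *
p=np.array([.438,-.0824,.1212]);r=[-3.1414,0,1.4831]
w=wray([(243,160),(303,160)],.01,p,r);print(w)
u=np.array([np.cos(1.483),np.sin(1.483)]);m=w.mean(0)
print("ang",np.arctan2(*(w[0]-w[1])[::-1])-np.pi/2-0,"len",np.linalg.norm(w[0]-w[1]),"outline centre",m-u*.038)
k=wray([(377,259)],.01,p,r);n=np.array([u[1],-u[0]]);print("wedge corner far -> centre",k-u*.048-n*.031, "from tape:",m-u*.038-u*.099+n*.062)
f=wray([(237,218),(307,218)],.0985,p,r);print("tape front bottom",f.mean(0),"-> centre",f.mean(0)-u*.033,np.linalg.norm(f[0]-f[1]))
```

```text
[[ 0.4201 -0.0415]
 [ 0.4672 -0.0456]]
ang 1.4837051009016453 len 0.04727933508166455 outline centre [ 0.4403 -0.0814]
wedge corner far -> centre [[ 0.495 -0.185]] from tape: [ 0.4934 -0.1854]
tape front bottom [ 0.441  -0.0596] -> centre [ 0.4381 -0.0925] 0.03780005561754169
```

The outline lies squarely under the tape, centred at about (0.440, −0.082), and the wedge outline's centre comes out near (0.494, −0.1855). Next I'll lower, release and lift.

Emit:
servo_tool:
  increments:
    - {"angular": [0, 0, 0], "dp": [0.0026, 0.0018, 0.02], "fingers": -1}
    - {"angular": [0, 0, 0], "dp": [0, 0, 0.03], "fingers": -1}
    - {"angular": [0, 0, 0], "dp": [0, 0, 0.02], "fingers": -1}
    - {"angular": [0, 0, 0], "dp": [0, 0, 0.009], "fingers": -1}
    - {"angular": [0, 0, 0], "dp": [0, 0, 0.006], "fingers": -1}
    - {"angular": [0, 0, 0], "dp": [0, 0, 0.001], "fingers": -1}
    - {"angular": [0, 0, 0], "dp": [0, 0, 0], "fingers": -1}
    - {"angular": [0, 0, 0], "dp": [0, 0, 0], "fingers": -1}

```text
time_s: 6.9
position: [0.4409, -0.0804, 0.036]
tool_rot: [3.14, 0.0, 1.482]
ft_force: [-0.2, -0.2, -2.0]
grip_width: 0.0336
```

Emit:
servo_tool:
  increments:
    - {"angular": [0, 0, 0], "dp": [0, 0, 0], "fingers": 0.4}
    - {"angular": [0, 0, 0], "dp": [0, 0, 0], "fingers": 0.4}
    - {"angular": [0, 0, 0], "dp": [0, 0, 0], "fingers": 0.4}
    - {"angular": [0, 0, 0], "dp": [0, 0, 0], "fingers": 0.4}
    - {"angular": [0, 0, 0], "dp": [0, 0, -0.02], "fingers": 0.4}
    - {"angular": [0, 0, 0], "dp": [0, 0, -0.04], "fingers": 0.4}
    - {"angular": [0, 0, 0], "dp": [0, 0, -0.04], "fingers": 0.4}
    - {"angular": [0, 0, 0], "dp": [0, 0, -0.04], "fingers": 0.4}
    - {"angular": [0, 0, 0], "dp": [0, 0, -0.03], "fingers": 1}
    - {"angular": [0, 0, 0], "dp": [0, 0, 0], "fingers": 1}
    - {"angular": [0, 0, 0], "dp": [0, 0, 0], "fingers": 1}

```text
time_s: 8.0
position: [0.4406, -0.0803, 0.2057]
tool_rot: [3.14, 0.0, 1.482]
ft_force: [-0.2, 0.2, -0.7]
grip_width: 0.0856
```

```bash
python3 -c "
from h import *
plan(.650,-.006,-.70)
cv2.imwrite('pics/w3.png',ctrl.snapshot('wrist'))"
```

```text
pos [ 0.4406 -0.0803  0.2057] rot [3.14   0.0002 1.4823] w 0.0856 F [-0.2014  0.152  -0.7036] t 8.00
turn 125.0 deg -> shift x 0.1122 y -0.1917  q6 2.26
turn -55.0 deg -> shift x -0.1122 y 0.1917  q6 -0.88
```

View pics/w3.png

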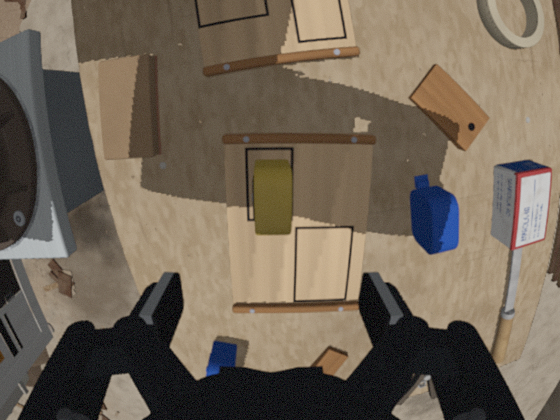

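The tape stands in its outline, with its top at cols 254–292 and rows 160–234. The wedge outline runs from (296,227) to (346,301). I'll measure both.

Run:
```python
from h import *
p=np.array([.4406,-.0803,.2057]);r=[3.14,.0002,1.4823]
u=np.array([np.cos(1.483),np.sin(1.483)]);n=np.array([u[1],-u[0]])
o=wray([(247,149),(293,149)],.01,p,r);O=o.mean(0)-u*.038;print("outl",O,np.linalg.norm(o[0]-o[1]))
w=wray([(296,227),(352,226),(346,301),(293,302)],.01,p,r);print("wedge outl",w.mean(0),[np.linalg.norm(w[i]-w[i-1]) for i in range(4)],"pred",O+n*.062-u*.099)
t=wray([(292,234),(255,234)],.07,p,r);print("tape c",t.mean(0)+u*.033,np.linalg.norm(t[0]-t[1]))
q=wray([(435,66),(489,117),(466,150),(411,99)],.015,p,r);print("wide",q.mean(0),[np.linalg.norm(q[i]-q[i-1]) for i in range(4)],np.arctan2(*(q[1]-q[0])[::-1]),np.arctan2(*(q[2]-q[3])[::-1]))
```

```text
outl [ 0.4405 -0.0821] 0.04795581809106083
wedge outl [ 0.4933 -0.1871] [np.float64(0.10136335526921164), np.float64(0.06434760921548187), np.float64(0.10305959903647954), np.float64(0.06796852681690793)] pred [ 0.4936 -0.1862]
tape c [ 0.4437 -0.0817] 0.034265406278395465
wide [ 0.652 -0.008] [np.float64(0.04934346281216532), np.float64(0.09376804780684254), np.float64(0.052505642560399114), np.float64(0.09322215661275456)] -0.6358540322492958 -0.6693824183449919
```

The tape is within about 3 mm of its outline. Next is the wide wedge, at about (0.651, −0.007) with yaw −0.69.

Emit:
servo_tool:
  increments:
    - {"angular": [0, 0, 8.3], "dp": [0, 0, 0], "fingers": 1}
    - {"angular": [0, 0, 8.3], "dp": [0, 0, 0], "fingers": 1}
    - {"angular": [0, 0, 8.3], "dp": [0, 0, 0], "fingers": 1}
    - {"angular": [0, 0, 8.3], "dp": [0, 0, 0], "fingers": 1}
    - {"angular": [0, 0, 8.3], "dp": [0, 0, 0], "fingers": 1}
    - {"angular": [0, 0, 8.3], "dp": [0, 0, 0], "fingers": 1}
    - {"angular": [0, 0, 8.3], "dp": [0, 0, 0], "fingers": 1}
    - {"angular": [0, 0, 8.3], "dp": [0, 0, 0], "fingers": 1}
    - {"angular": [0, 0, 8.3], "dp": [0, 0, 0], "fingers": 1}
    - {"angular": [0, 0, 8.3], "dp": [0, 0, 0], "fingers": 1}
    - {"angular": [0, 0, 8.3], "dp": [0, 0, 0], "fingers": 1}
    - {"angular": [0, 0, 8.3], "dp": [0, 0, 0], "fingers": 1}

```text
time_s: 9.25
position: [0.4395, -0.0801, 0.2038]
tool_rot: [3.142, 0.003, -0.262]
ft_force: [-0.2, 0.0, -0.1]
grip_width: 0.0853
```

Emit:
servo_tool:
  increments:
    - {"angular": [0, 0, 8.3], "dp": [0, 0, 0], "fingers": 1}
    - {"angular": [0, 0, 8.3], "dp": [0, 0, 0], "fingers": 1}
    - {"angular": [0, 0, 8.3], "dp": [0, 0, 0], "fingers": 1}
    - {"angular": [0, 0, 0], "dp": [0.01445, -0.0238, 0], "fingers": 1}
    - {"angular": [0, 0, 0], "dp": [0.01445, -0.0238, 0], "fingers": 1}
    - {"angular": [0, 0, 0], "dp": [0.01445, -0.0238, 0], "fingers": 1}
    - {"angular": [0, 0, 0], "dp": [0.01445, -0.0238, 0], "fingers": 1}
    - {"angular": [0, 0, 0], "dp": [0.01445, -0.0238, 0], "fingers": 1}
    - {"angular": [0, 0, 0], "dp": [0.01445, -0.0238, 0], "fingers": 1}
    - {"angular": [0, 0, 0], "dp": [0.01445, -0.0238, 0], "fingers": 1}
    - {"angular": [0, 0, 0], "dp": [0.01445, -0.0238, 0], "fingers": 1}
    - {"angular": [0, 0, 0], "dp": [0, 0, 0], "fingers": 1}

```text
time_s: 10.45
position: [0.6527, -0.0061, 0.2029]
tool_rot: [3.141, 0.001, -0.69]
ft_force: [0.5, -0.5, -0.1]
grip_width: 0.0856
```

Emit:
servo_tool:
  increments:
    - {"angular": [0, 0, 0], "dp": [0, 0, 0], "fingers": 1}
    - {"angular": [0, 0, 0], "dp": [0, 0, 0.03], "fingers": 1}
    - {"angular": [0, 0, 0], "dp": [0, 0, 0.04], "fingers": 1}
    - {"angular": [0, 0, 0], "dp": [0, 0, 0.04], "fingers": 1}

```text
time_s: 10.85
position: [0.6495, -0.0076, 0.0939]
tool_rot: [3.141, 0.0, -0.691]
ft_force: [0.3, -0.5, 0.1]
grip_width: 0.0854
```

```bash
python3 -c "
from h import *
plan(.651,-.007,-.69)
cv2.imwrite('pics/w4.png',ctrl.snapshot('wrist'))"
```

```text
pos [ 0.6495 -0.0076  0.0939] rot [ 3.1413  0.0003 -0.6911] w 0.0854 F [ 0.3309 -0.5222  0.1013] t 10.85
turn -0.1 deg -> shift x 0.0008 y -0.0014  q6 2.25
turn 179.9 deg -> shift x -0.0008 y 0.0014  q6 5.39
```

View pics/w4.png

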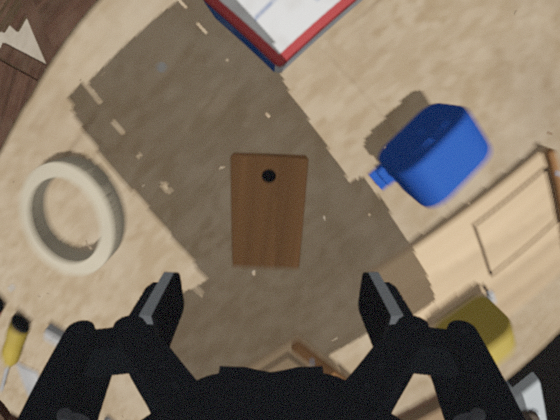

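The wedge is centred between the open fingers, with corners at (232,153), (307,155), (300,268) and (233,268).

Run:
```python
from h import *
p=np.array([.6495,-.0076,.0939]);r=[3.1413,.0003,-.6911]
a=wray([(232,153),(307,155)],.02,p,r);b=wray([(233,268),(300,268)],.01,p,r)
print((a+b).mean(0)/2,np.linalg.norm(a[0]-a[1]),np.linalg.norm(b[0]-b[1]),np.arctan2(*(a.mean(0)-b.mean(0))[::-1]),np.linalg.norm(a.mean(0)-b.mean(0)))
plan(*((a+b).mean(0)/2),-.69)
```

```text
[ 0.6545 -0.009 ] 0.05025281684003342 0.052966395230285096 -0.7190063992404816 0.09135581037152844
pos [ 0.6457 -0.0074  0.0873] rot [ 3.1363  0.0071 -0.6911] w 0.0855 F [-5.4644 -0.3296 -6.5221] t 10.90
turn -0.1 deg -> shift x 0.0078 y -0.0043  q6 2.25
turn 179.9 deg -> shift x -0.0078 y 0.0043  q6 5.39
```

Emit:
servo_tool:
  increments:
    - {"angular": [0, 0, 1], "dp": [0.003, 0, 0.03], "fingers": 1}
    - {"angular": [0, 0, 0], "dp": [0, 0, 0.03], "fingers": 1}
    - {"angular": [0, 0, 0], "dp": [0, 0, 0.02], "fingers": 1}
    - {"angular": [0, 0, 0], "dp": [0, 0, 0.01], "fingers": 1}
    - {"angular": [0, 0, 0], "dp": [0, 0, 0.005], "fingers": 1}
    - {"angular": [0, 0, 0], "dp": [0, 0, 0], "fingers": 1}
    - {"angular": [0, 0, 0], "dp": [0, 0, 0], "fingers": -1}
    - {"angular": [0, 0, 0], "dp": [0, 0, 0], "fingers": -1}
    - {"angular": [0, 0, 0], "dp": [0, 0, 0], "fingers": -1}
    - {"angular": [0, 0, 0], "dp": [0, 0, 0], "fingers": -1}
    - {"angular": [0, 0, 0], "dp": [0, 0, 0], "fingers": -1}
    - {"angular": [0, 0, 0], "dp": [0, 0, 0], "fingers": -1}

```text
time_s: 12.1
position: [0.6538, -0.0091, 0.0018]
tool_rot: [-3.141, -0.001, -0.708]
ft_force: [-2.2, -0.5, 10.6]
grip_width: 0.0524
```

Emit:
servo_tool:
  increments:
    - {"angular": [0, 0, 0], "dp": [0, 0, 0], "fingers": -1}
    - {"angular": [0, 0, 0], "dp": [0, 0, 0], "fingers": -1}

```text
time_s: 12.3
position: [0.6538, -0.0091, 0.0017]
tool_rot: [-3.141, -0.001, -0.708]
ft_force: [-2.5, -0.9, 11.0]
grip_width: 0.0522
```

Emit:
servo_tool:
  increments:
    - {"angular": [0, 0, 0], "dp": [0, 0, -0.02], "fingers": -1}
    - {"angular": [0, 0, 0], "dp": [0, 0, -0.04], "fingers": -1}
    - {"angular": [0, 0, 0], "dp": [0, 0, -0.045], "fingers": -1}
    - {"angular": [0, 0, 0], "dp": [0, 0, -0.045], "fingers": -1}
    - {"angular": [0, 0, -8.37], "dp": [0, 0, 0], "fingers": -1}
    - {"angular": [0, 0, -8.37], "dp": [0, 0, 0], "fingers": -1}
    - {"angular": [0, 0, -8.37], "dp": [0, 0, 0], "fingers": -1}
    - {"angular": [0, 0, -8.37], "dp": [0, 0, 0], "fingers": -1}
    - {"angular": [0, 0, -8.37], "dp": [0, 0, 0], "fingers": -1}
    - {"angular": [0, 0, -8.37], "dp": [0, 0, 0], "fingers": -1}
    - {"angular": [0, 0, -8.37], "dp": [0, 0, 0], "fingers": -1}
    - {"angular": [0, 0, -8.37], "dp": [0, 0, 0], "fingers": -1}

```text
time_s: 13.5
position: [0.6532, -0.0091, 0.1509]
tool_rot: [3.141, -0.001, 0.467]
ft_force: [0.1, -0.2, -0.6]
grip_width: 0.0519
```

Emit:
servo_tool:
  increments:
    - {"angular": [0, 0, -8.37], "dp": [0, 0, 0], "fingers": -1}
    - {"angular": [0, 0, -8.37], "dp": [0, 0, 0], "fingers": -1}
    - {"angular": [0, 0, -8.37], "dp": [0, 0, 0], "fingers": -1}
    - {"angular": [0, 0, -8.37], "dp": [0, 0, 0], "fingers": -1}
    - {"angular": [0, 0, -8.37], "dp": [0, 0, 0], "fingers": -1}
    - {"angular": [0, 0, -8.37], "dp": [0, 0, 0], "fingers": -1}
    - {"angular": [0, 0, -8.37], "dp": [0, 0, 0], "fingers": -1}
    - {"angular": [0, 0, 0], "dp": [0, 0, 0], "fingers": -1}
    - {"angular": [0, 0, 0], "dp": [0, 0, 0], "fingers": -1}

```text
time_s: 14.4
position: [0.6532, -0.009, 0.1507]
tool_rot: [3.141, -0.0, 1.479]
ft_force: [-0.6, -0.5, -1.3]
grip_width: 0.0519
```

```bash
python3 -c "
from h import *
plan(.4935,-.1862,1.483)"
```

```text
pos [ 0.6532 -0.009   0.1507] rot [ 3.1411 -0.      1.4785] w 0.0519 F [-0.5671 -0.5109 -1.3304] t 14.40
turn -0.3 deg -> shift x -0.1905 y -0.1435  q6 -0.27
turn 179.7 deg -> shift x 0.1905 y 0.1435  q6 2.87
```

Emit:
servo_tool:
  increments:
    - {"angular": [0, 0, 0], "dp": [-0.0238, -0.0179, 0], "fingers": -1}
    - {"angular": [0, 0, 0], "dp": [-0.0238, -0.0179, 0], "fingers": -1}
    - {"angular": [0, 0, 0], "dp": [-0.0238, -0.0179, 0], "fingers": -1}
    - {"angular": [0, 0, 0], "dp": [-0.0238, -0.0179, 0], "fingers": -1}
    - {"angular": [0, 0, 0], "dp": [-0.0238, -0.0179, 0], "fingers": -1}
    - {"angular": [0, 0, 0], "dp": [-0.0238, -0.0179, 0], "fingers": -1}
    - {"angular": [0, 0, 0], "dp": [-0.0238, -0.0179, 0], "fingers": -1}
    - {"angular": [0, 0, 0], "dp": [-0.0238, -0.0179, 0], "fingers": -1}
    - {"angular": [0, 0, 0], "dp": [0, 0, 0], "fingers": -1}
    - {"angular": [0, 0, 0], "dp": [0, 0, 0.02], "fingers": -1}
    - {"angular": [0, 0, 0], "dp": [0, 0, 0.03], "fingers": -1}
    - {"angular": [0, 0, 0], "dp": [0, 0, 0.02], "fingers": -1}

```text
time_s: 15.6
position: [0.4939, -0.186, 0.0793]
tool_rot: [3.141, -0.0, 1.479]
ft_force: [-0.0, -0.1, -1.2]
grip_width: 0.052
```

Emit:
servo_tool:
  increments:
    - {"angular": [0, 0, 0], "dp": [0, 0, 0.02], "fingers": -1}
    - {"angular": [0, 0, 0], "dp": [0, 0, 0.02], "fingers": -1}
    - {"angular": [0, 0, 0], "dp": [0, 0, 0.01], "fingers": -1}
    - {"angular": [0, 0, 0], "dp": [0, 0, 0], "fingers": -1}
    - {"angular": [0, 0, 0], "dp": [0, 0, 0], "fingers": -1}

```text
time_s: 16.1
position: [0.4942, -0.1862, 0.0308]
tool_rot: [3.141, 0.0, 1.482]
ft_force: [0.2, 1.0, -1.4]
grip_width: 0.052
```

```bash
python3 -c "
from h import *
plan(.4935,-.1862,1.483)"
```

```text
pos [ 0.4942 -0.1862  0.0308] rot [3.1412 0.0001 1.4821] w 0.0520 F [ 0.1788  1.0104 -1.3878] t 16.10
turn -0.1 deg -> shift x -0.0001 y -0.0007  q6 -0.27
turn 179.9 deg -> shift x 0.0001 y 0.0007  q6 2.87
```

Emit:
servo_tool:
  increments:
    - {"angular": [0, 0, 0], "dp": [0, 0, 0.01], "fingers": -1}
    - {"angular": [0, 0, 0], "dp": [0, 0, 0.006], "fingers": -1}
    - {"angular": [0, 0, 0], "dp": [0, 0, 0.0025], "fingers": -1}
    - {"angular": [0, 0, 0], "dp": [0, 0, 0], "fingers": -1}
    - {"angular": [0, 0, 0], "dp": [0, 0, 0], "fingers": -1}
    - {"angular": [0, 0, 0], "dp": [0, 0, 0], "fingers": 0.7}
    - {"angular": [0, 0, 0], "dp": [0, 0, 0], "fingers": 0.7}
    - {"angular": [0, 0, 0], "dp": [0, 0, 0], "fingers": 0.7}
    - {"angular": [0, 0, 0], "dp": [0, 0, 0], "fingers": 0.7}

```text
time_s: 17.0
position: [0.4938, -0.1862, 0.0118]
tool_rot: [3.142, 0.0, 1.483]
ft_force: [-0.0, 0.9, 0.0]
grip_width: 0.0723
```

Emit:
servo_tool:
  increments:
    - {"angular": [0, 0, 0], "dp": [0, 0, -0.02], "fingers": 0.7}
    - {"angular": [0, 0, 0], "dp": [0, 0, -0.04], "fingers": 0.7}
    - {"angular": [0, 0, 0], "dp": [0, 0, -0.04], "fingers": 0.7}
    - {"angular": [0, 0, 0], "dp": [0, 0, -0.04], "fingers": 0.7}
    - {"angular": [0, 0, 0], "dp": [0, 0, -0.04], "fingers": 0.7}
    - {"angular": [0, 0, 0], "dp": [0, 0, 0], "fingers": 0.7}
    - {"angular": [0, 0, 0], "dp": [0, 0, 0], "fingers": 0.7}
    - {"angular": [0, 0, 0], "dp": [0, 0, 0], "fingers": 0.7}

```text
time_s: 17.8
position: [0.4932, -0.1859, 0.191]
tool_rot: [-3.14, -0.0, 1.483]
ft_force: [-0.2, 0.3, -0.2]
grip_width: 0.0726
```

```bash
python3 -c "
from h import *
plan(.4892,-.3694,.96)
cv2.imwrite('pics/w5.png',ctrl.snapshot('wrist'))"
```

```text
pos [ 0.4932 -0.1859  0.191 ] rot [-3.1403 -0.0005  1.4831] w 0.0726 F [-0.2497  0.3434 -0.1746] t 17.80
turn 30.0 deg -> shift x -0.1526 y 0.1020  q6 -0.04
turn -150.0 deg -> shift x 0.1526 y -0.1020  q6 -3.18
```

View pics/w5.png

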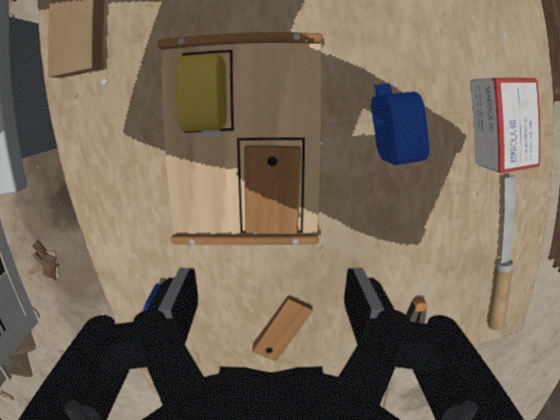

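The wide wedge sits in its outline with its hole end away, at about (246–301, 147–234). The outline is at (239–304, 140–232). The narrow wedge's centre is near (282,328).

Run:
```python
from h import *
p=np.array([.4932,-.1859,.191]);r=[-3.1403,-.0005,1.4831]
u=np.array([np.cos(1.483),np.sin(1.483)]);n=np.array([u[1],-u[0]])
o=wray([(239,140),(304,140),(301,232),(242,232)],.01,p,r);O=o.mean(0)
print(O,[np.linalg.norm(o[i]-o[i-1]) for i in range(4)],"far-edge centre",o[:2].mean(0)-u*.048)
a=wray([(246,147),(301,147)],.03,p,r);b=wray([(246,233),(297,234)],.02,p,r);W=(a.mean(0)+b.mean(0))/2
print("wide",W,"err u,n",(W-O)@u,(W-O)@n,np.arctan2(*(a.mean(0)-b.mean(0))[::-1]),np.linalg.norm(a.mean(0)-b.mean(0)))
print("far edge -45:",a.mean(0)-u*.045)
q=wray([(288,297),(312,309)],.01,p,r);k=wray([(277,358),(253,346)],.02,p,r);N=(q.mean(0)+k.mean(0))/2
print("narrow",N,np.arctan2(*(q.mean(0)-k.mean(0))[::-1]),np.linalg.norm(q.mean(0)-k.mean(0)))
plan(*N,.945)
```

```text
[ 0.4941 -0.1876] [np.float64(0.09839030350772271), np.float64(0.0645722763108112), np.float64(0.09841257114128878), np.float64(0.06350468128925686)] far-edge centre [ 0.4942 -0.1864]
wide [ 0.4949 -0.1887] err u,n -0.0010095828410597912 0.0009151809042760978 1.463641434627638 0.09146075860522737
far edge -45: [ 0.4959 -0.1881]
narrow [ 0.4918 -0.3662] 0.9499264161170032 0.0835962120908143
pos [ 0.493  -0.1859  0.1907] rot [-3.1396 -0.0007  1.4831] w 0.0724 F [-0.1816  0.1046 -0.9194] t 17.85
turn 30.8 deg -> shift x -0.1469 y 0.1046  q6 -0.01
turn -149.2 deg -> shift x 0.1469 y -0.1046  q6 -3.16
```

Emit:
servo_tool:
  increments:
    - {"angular": [0, 0, 7.68], "dp": [0, 0, 0], "fingers": 0.7}
    - {"angular": [0, 0, 7.68], "dp": [0, 0, 0], "fingers": 0.7}
    - {"angular": [0, 0, 7.68], "dp": [0, 0, 0], "fingers": 0.7}
    - {"angular": [0, 0, 7.68], "dp": [0, 0, 0], "fingers": 0.7}
    - {"angular": [0, 0, 0], "dp": [-0.0249, 0.0174, 0], "fingers": 0.7}
    - {"angular": [0, 0, 0], "dp": [-0.0249, 0.0174, 0], "fingers": 0.7}
    - {"angular": [0, 0, 0], "dp": [-0.0249, 0.0174, 0], "fingers": 0.7}
    - {"angular": [0, 0, 0], "dp": [-0.0249, 0.0174, 0], "fingers": 0.7}
    - {"angular": [0, 0, 0], "dp": [-0.0249, 0.0174, 0], "fingers": 0.7}
    - {"angular": [0, 0, 0], "dp": [-0.0249, 0.0174, 0], "fingers": 0.7}
    - {"angular": [0, 0, 0], "dp": [0, 0, 0.03], "fingers": 0.7}
    - {"angular": [0, 0, 0], "dp": [0, 0, 0.04], "fingers": 0.7}

```text
time_s: 19.05
position: [0.4915, -0.3699, 0.121]
tool_rot: [3.14, 0.0, 0.945]
ft_force: [0.5, -0.1, -1.6]
grip_width: 0.0728
```

Emit:
servo_tool:
  increments:
    - {"angular": [0, 0, 0], "dp": [0, 0, 0], "fingers": 0.7}
    - {"angular": [0, 0, 0], "dp": [0, 0, 0], "fingers": 0.7}
    - {"angular": [0, 0, 0], "dp": [0, 0, 0], "fingers": 0.7}

```text
time_s: 19.35
position: [0.4919, -0.3688, 0.123]
tool_rot: [3.14, 0.0, 0.947]
ft_force: [-0.2, 0.1, 0.7]
grip_width: 0.0728
```

Run:
```python
from h import *
s=ctrl.sense();p,r=s["position"],s["tool_rot"];plan(.4905,-.368,.947)
a=ctrl.snapshot('wrist');cv2.imwrite('pics/w6.png',a);cv2.imwrite('pics/w6c.png',a[100:340,150:400])
h=cv2.cvtColor(a,cv2.COLOR_BGR2HSV);b=a.astype(int)
m=((b[...,2]-b[...,0]>55)).astype(np.uint8)*255;m[:,:210]=0;m[:,340:]=0;m[:110]=0;m[320:]=0
m=cv2.morphologyEx(m,cv2.MORPH_CLOSE,np.ones((9,9)))
c=max(cv2.findContours(m,0,2)[0],key=cv2.contourArea);R=cv2.minAreaRect(c);print(R)
w=wray(cv2.boxPoints(R),.015,p,r);print(w.mean(0),[np.linalg.norm(w[i]-w[i-1]) for i in range(4)],[np.arctan2(*(w[i]-w[i-1])[::-1]) for i in range(4)])
```

```text
pos [ 0.4919 -0.3688  0.123 ] rot [3.1405 0.0001 0.9473] w 0.0728 F [-0.181   0.1201  0.7119] t 19.35
turn 0.0 deg -> shift x -0.0002 y -0.0016  q6 -0.02
turn -180.0 deg -> shift x 0.0002 y 0.0016  q6 -3.16
((271.0, 228.0), (42.0, 74.0), 0.0)
[ 0.4819 -0.3841] [np.float64(0.03651472954543141), np.float64(0.06643323715717327), np.float64(0.033446682346958), np.float64(0.06646269532095608)] [np.float64(2.5167586286389723), np.float64(0.9245089035364925), np.float64(-0.6241034387749823), np.float64(-2.170908000141643)]
```

View pics/w6c.png

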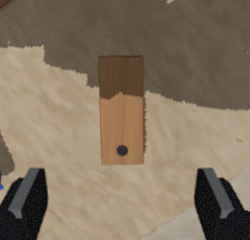

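The narrow wedge spans rows 156–264 and cols 249–294, in line with the tool (the segmentation had missed the shaded part).

Run:
```python
from h import *
p=np.array([.4919,-.3688,.123]);r=[3.1405,.0001,.9473]
q=wray([(249,156),(292,157)],.01,p,r);k=wray([(251,264),(294,264)],.02,p,r);N=(q.mean(0)+k.mean(0))/2
print(N,np.arctan2(*(q.mean(0)-k.mean(0))[::-1]),np.linalg.norm(q.mean(0)-k.mean(0)));plan(*N,.947)
```

```text
[ 0.4912 -0.372 ] 0.9658679609835039 0.08976673210588001
pos [ 0.4921 -0.3689  0.1234] rot [3.1396 0.0001 0.9473] w 0.0729 F [ 0.3563 -0.8601 -0.4938] t 19.40
turn 0.0 deg -> shift x -0.0030 y 0.0010  q6 -0.02
turn -180.0 deg -> shift x 0.0030 y -0.0010  q6 -3.17
```

Emit:
servo_tool:
  increments:
    - {"angular": [0, 0, -0.8], "dp": [-0.0025, 0.0005, 0.02], "fingers": 0.7}
    - {"angular": [0, 0, 0], "dp": [0, 0, 0.04], "fingers": 0.5}
    - {"angular": [0, 0, 0], "dp": [0, 0, 0.03], "fingers": 0.5}
    - {"angular": [0, 0, 0], "dp": [0, 0, 0.02], "fingers": 0.5}
    - {"angular": [0, 0, 0], "dp": [0, 0, 0.01], "fingers": 0.5}
    - {"angular": [0, 0, 0], "dp": [0, 0, 0], "fingers": 0.5}
    - {"angular": [0, 0, 0], "dp": [0, 0, 0], "fingers": -1}
    - {"angular": [0, 0, 0], "dp": [0, 0, 0], "fingers": -1}
    - {"angular": [0, 0, 0], "dp": [0, 0, 0], "fingers": -1}
    - {"angular": [0, 0, 0], "dp": [0, 0, 0], "fingers": -1}
    - {"angular": [0, 0, 0], "dp": [0, 0, 0], "fingers": -1}
    - {"angular": [0, 0, 0], "dp": [0, 0, 0], "fingers": -1}

```text
time_s: 20.6
position: [0.4911, -0.3714, 0.0036]
tool_rot: [3.139, 0.0, 0.961]
ft_force: [-0.5, 1.1, 10.1]
grip_width: 0.0346
```

Emit:
servo_tool:
  increments:
    - {"angular": [0, 0, 0], "dp": [0, 0, 0], "fingers": -1}
    - {"angular": [0, 0, 0], "dp": [0, 0, 0], "fingers": -1}

```text
time_s: 20.8
position: [0.4911, -0.3715, 0.0037]
tool_rot: [3.139, 0.0, 0.961]
ft_force: [-1.1, 1.0, 10.9]
grip_width: 0.0344
```

Emit:
servo_tool:
  increments:
    - {"angular": [0, 0, 0], "dp": [0, 0, -0.02], "fingers": -1}
    - {"angular": [0, 0, 0], "dp": [0, 0, -0.04], "fingers": -1}
    - {"angular": [0, 0, 0], "dp": [0, 0, -0.04], "fingers": -1}
    - {"angular": [0, 0, 0], "dp": [0, 0, -0.02], "fingers": -1}
    - {"angular": [0, 0, -7.33], "dp": [0, 0, 0], "fingers": -1}
    - {"angular": [0, 0, -7.33], "dp": [0, 0, 0], "fingers": -1}
    - {"angular": [0, 0, -7.33], "dp": [0, 0, 0], "fingers": -1}
    - {"angular": [0, 0, -7.33], "dp": [0, 0, 0], "fingers": -1}
    - {"angular": [0, 0, 0], "dp": [0, 0, 0], "fingers": -1}
    - {"angular": [0, 0, 0], "dp": [0, 0, 0], "fingers": -1}

```text
time_s: 21.8
position: [0.4904, -0.371, 0.1225]
tool_rot: [3.141, 0.001, 1.469]
ft_force: [-0.9, 0.7, -0.6]
grip_width: 0.0341
```

```bash
python3 -c "
from h import *
plan(.495,-.1885,1.473)"
```

```text
pos [ 0.4904 -0.371   0.1225] rot [3.1408 0.0006 1.4687] w 0.0341 F [-0.9038  0.7045 -0.6449] t 21.80
turn -0.2 deg -> shift x 0.1821 y -0.0132  q6 -0.27
turn 179.8 deg -> shift x -0.1821 y 0.0132  q6 2.88
```

Emit:
servo_tool:
  increments:
    - {"angular": [0, 0, 0], "dp": [0.0364, -0.0026, 0], "fingers": -1}
    - {"angular": [0, 0, 0], "dp": [0.0364, -0.0026, 0], "fingers": -1}
    - {"angular": [0, 0, 0], "dp": [0.0364, -0.0026, 0], "fingers": -1}
    - {"angular": [0, 0, 0], "dp": [0.0364, -0.0026, 0], "fingers": -1}
    - {"angular": [0, 0, 0], "dp": [0.0364, -0.0026, 0], "fingers": -1}
    - {"angular": [0, 0, 0], "dp": [0, 0, 0.025], "fingers": -1}
    - {"angular": [0, 0, 0], "dp": [0, 0, 0.02], "fingers": -1}
    - {"angular": [0, 3.17, 0], "dp": [0, 0, 0], "fingers": -1}
    - {"angular": [0, 3.17, 0], "dp": [0, 0, 0], "fingers": -1}
    - {"angular": [0, 0, 0], "dp": [0, 0, 0], "fingers": -1}
    - {"angular": [0, 0, 0], "dp": [0, 0, 0], "fingers": -1}
    - {"angular": [0, 0, 0], "dp": [0, 0, 0], "fingers": -1}

```text
time_s: 23.0
position: [0.495, -0.1883, 0.077]
tool_rot: [-3.141, -0.109, 1.472]
ft_force: [0.6, 0.8, -0.6]
grip_width: 0.0345
```

```bash
python3 -c "
from h import *
plan(.495,-.1885,1.473)
R=Ro.from_euler('xyz',ctrl.sense()['tool_rot']).as_matrix();print(R)
cv2.imwrite('pics/side2.png',cv2.resize(ctrl.snapshot('side')[130:260,210:350],None,fx=5,fy=4.5,interpolation=2))"
```

```text
pos [ 0.495  -0.1883  0.077 ] rot [-3.1414 -0.1093  1.4716] w 0.0345 F [ 0.5741  0.8034 -0.5787] t 23.00
turn -0.1 deg -> shift x -0.0002 y -0.0000  q6 -0.27
turn 179.9 deg -> shift x 0.0002 y 0.0000  q6 2.88
[[ 0.0984  0.9951  0.0106]
 [ 0.9892 -0.099   0.1085]
 [ 0.109  -0.0002 -0.994 ]]
```

View pics/side2.png

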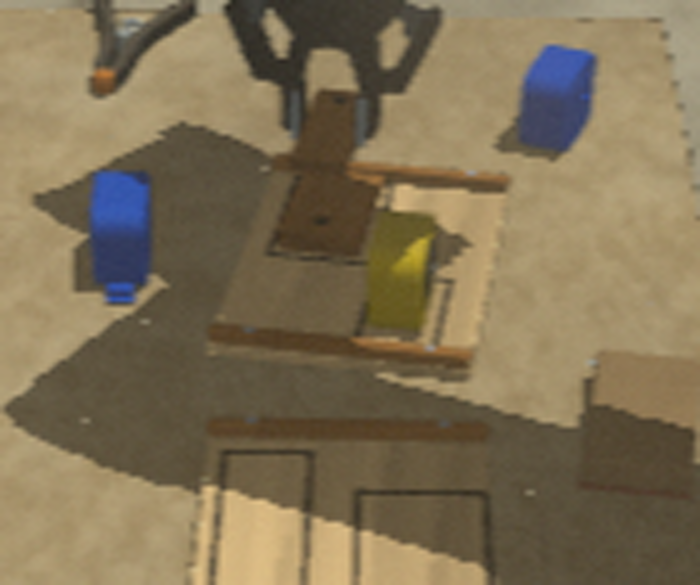

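The narrow wedge is held over the wide one, tilted the right way, with its hole end above the thin end. Lowering it now.

Emit:
servo_tool:
  increments:
    - {"angular": [0, 0, 0], "dp": [-0.0022, 0, 0.0199], "fingers": -1}
    - {"angular": [0, 0, 0], "dp": [-0.0017, 0, 0.0149], "fingers": -1}
    - {"angular": [0, 0, 0], "dp": [-0.0009, 0, 0.008], "fingers": -1}
    - {"angular": [0, 0, 0], "dp": [-0.0003, 0, 0.003], "fingers": -1}
    - {"angular": [0, 0, 0], "dp": [0, 0, 0], "fingers": -1}
    - {"angular": [0, 0, 0], "dp": [0, 0, 0], "fingers": -1}
    - {"angular": [0, 0, 0], "dp": [0, 0, 0], "fingers": -1}

```text
time_s: 23.75
position: [0.4955, -0.1886, 0.0313]
tool_rot: [3.141, -0.11, 1.473]
ft_force: [0.5, -0.4, 0.4]
grip_width: 0.0344
```

Emit:
servo_tool:
  increments:
    - {"angular": [0, 0, 0], "dp": [-0.0002, 0, 0.0015], "fingers": -1}
    - {"angular": [0, 0, 0], "dp": [0, 0, 0], "fingers": -1}
    - {"angular": [0, 0, 0], "dp": [0, 0, 0], "fingers": -1}

```text
time_s: 24.05
position: [0.4951, -0.1884, 0.0293]
tool_rot: [3.142, -0.111, 1.473]
ft_force: [0.3, 0.3, 0.3]
grip_width: 0.0342
```

Emit:
servo_tool:
  increments:
    - {"angular": [0, 0, 0], "dp": [0, 0, 0.0005], "fingers": -0.1}
    - {"angular": [0, 0, 0], "dp": [0, 0, 0], "fingers": 0.3}
    - {"angular": [0, 0, 0], "dp": [0, 0, 0], "fingers": 0.3}
    - {"angular": [0, 0, 0], "dp": [0, 0, 0], "fingers": 0.3}
    - {"angular": [0, 0, 0], "dp": [0, 0, -0.01], "fingers": 0.3}
    - {"angular": [0, 0, 0], "dp": [0, 0, -0.03], "fingers": 0.3}
    - {"angular": [0, 0, 0], "dp": [0, 0, -0.04], "fingers": 0.3}
    - {"angular": [0, 0, 0], "dp": [0, 0, -0.04], "fingers": 0.5}
    - {"angular": [0, -3.17, 0], "dp": [0, 0, -0.02], "fingers": 0.5}
    - {"angular": [0, -3.17, 0], "dp": [0, 0, -0.03], "fingers": 0.5}
    - {"angular": [0, 0, 0], "dp": [0, 0, 0], "fingers": 0.5}
    - {"angular": [0, 0, 0], "dp": [0, 0, 0], "fingers": 0.5}

```text
time_s: 25.25
position: [0.4937, -0.2052, 0.199]
tool_rot: [3.14, 0.0, 1.473]
ft_force: [0.0, 0.4, -0.1]
grip_width: 0.0641
```

```bash
python3 -c "
from h import *
plan(.6795,.2666,.434)
cv2.imwrite('pics/w7.png',ctrl.snapshot('wrist')[20:280,100:380])"
```

```text
pos [ 0.4937 -0.2052  0.199 ] rot [3.1398 0.0004 1.4734] w 0.0641 F [ 0.0161  0.3863 -0.1435] t 25.25
turn 59.6 deg -> shift x 0.3669 y -0.3500  q6 1.51
turn -120.4 deg -> shift x -0.3669 y 0.3500  q6 -1.63
```

View pics/w7.png

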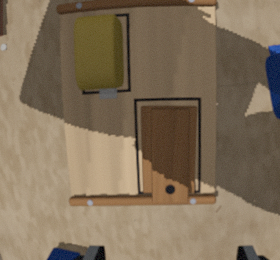

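Run:
```python
from h import *
p=np.array([.4937,-.2052,.199]);r=[3.1398,.0004,1.4734]
u=np.array([np.cos(1.473),np.sin(1.473)])
k=wray([(255,223),(287,224)],.04,p,r);print("near edge",k,"-> centre",k.mean(0)+u*.0455, "wide (.495,-.1885)")
```

```text
near edge [[ 0.4758 -0.2358]
 [ 0.5073 -0.2399]] -> centre [ 0.496  -0.1926] wide (.495,-.1885)
```

The pair is stacked, and the estimated lengthwise offset is about 4 mm, within tolerance. Next is the hinge.

Emit:
servo_tool:
  increments:
    - {"angular": [0, 0, 8.51], "dp": [0, 0, 0], "fingers": 0.2}
    - {"angular": [0, 0, 8.51], "dp": [0, 0, 0], "fingers": 0.2}
    - {"angular": [0, 0, 8.51], "dp": [0, 0, 0], "fingers": 0.2}
    - {"angular": [0, 0, 8.51], "dp": [0, 0, 0], "fingers": 0.2}
    - {"angular": [0, 0, 8.51], "dp": [0, 0, 0], "fingers": 0.2}
    - {"angular": [0, 0, 8.51], "dp": [0, 0, 0], "fingers": 0.2}
    - {"angular": [0, 0, 8.51], "dp": [0, 0, 0], "fingers": 0.2}

```text
time_s: 26.0
position: [0.4927, -0.2054, 0.1966]
tool_rot: [-3.139, 0.001, 0.426]
ft_force: [0.5, 0.1, 0.4]
grip_width: 0.0514
```

Emit:
servo_tool:
  increments:
    - {"angular": [0, 0, 0], "dp": [0.0262, -0.025, 0], "fingers": 0.2}
    - {"angular": [0, 0, 0], "dp": [0.0262, -0.025, 0], "fingers": 0.2}
    - {"angular": [0, 0, 0], "dp": [0.0262, -0.025, 0], "fingers": 0.2}
    - {"angular": [0, 0, 0], "dp": [0.0262, -0.025, 0], "fingers": 0.2}
    - {"angular": [0, 0, 0], "dp": [0.0262, -0.025, 0], "fingers": 0.2}
    - {"angular": [0, 0, 0], "dp": [0.0262, -0.025, 0], "fingers": 0.2}
    - {"angular": [0, 0, 0], "dp": [0.0262, -0.025, 0], "fingers": 0.2}
    - {"angular": [0, 0, 0], "dp": [0.0262, -0.025, 0], "fingers": 0.2}
    - {"angular": [0, 0, 0], "dp": [0.0262, -0.025, 0], "fingers": 0.2}
    - {"angular": [0, 0, 0], "dp": [0.0262, -0.025, 0], "fingers": 0.2}
    - {"angular": [0, 0, 0], "dp": [0.0262, -0.025, 0], "fingers": 0.2}
    - {"angular": [0, 0, 0], "dp": [0.0262, -0.025, 0], "fingers": 0.2}

```text
time_s: 27.2
position: [0.6528, 0.1998, 0.1963]
tool_rot: [-3.141, 0.002, 0.433]
ft_force: [0.6, -0.9, 0.3]
grip_width: 0.0515
```

Emit:
servo_tool:
  increments:
    - {"angular": [0, 0, 0], "dp": [0.0262, -0.025, 0], "fingers": 0.2}
    - {"angular": [0, 0, 0], "dp": [0.0262, -0.025, 0], "fingers": 0.2}
    - {"angular": [0, 0, 0], "dp": [0, 0, 0.03], "fingers": 0.2}
    - {"angular": [0, 0, 0], "dp": [0, 0, 0.03], "fingers": 0.2}
    - {"angular": [0, 0, 0], "dp": [0, 0, 0], "fingers": 0.2}
    - {"angular": [0, 0, 0], "dp": [0, 0, 0], "fingers": 0.2}
    - {"angular": [0, 0, 0], "dp": [0, 0, 0], "fingers": 0.2}

```text
time_s: 27.9
position: [0.6803, 0.266, 0.1391]
tool_rot: [-3.142, -0.001, 0.432]
ft_force: [-0.1, -0.6, -0.0]
grip_width: 0.0515
```

```bash
python3 -c "
from h import *
plan(.6795,.2666,.434)
cv2.imwrite('pics/w8.png',ctrl.snapshot('wrist')[:, :])"
```

```text
pos [0.6803 0.266  0.1391] rot [-3.1416 -0.0013  0.4324] w 0.0515 F [-0.0957 -0.5968 -0.0478] t 27.90
turn -0.1 deg -> shift x -0.0005 y -0.0009  q6 1.51
turn 179.9 deg -> shift x 0.0005 y 0.0009  q6 4.65
```

View pics/w8.png

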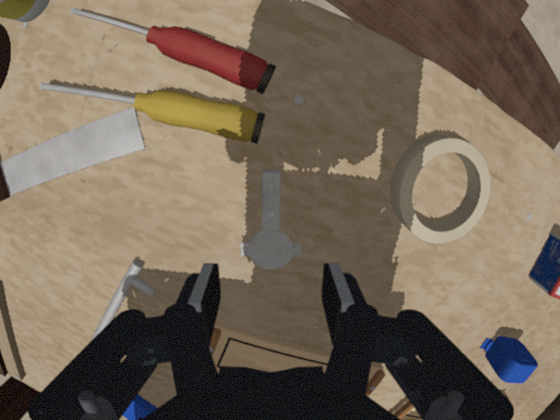

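The hinge lies straight under the tool: arm end at (271,171), cup centre at about (270,250).

Run:
```python
from h import *
p=np.array([.6803,.266,.1391]);r=[-3.1416,-.0013,.4324]
e=wray([(271.5,171)],.017,p,r)[0];c=wray([(270,250)],.012,p,r)[0]
d=e-c;a=np.arctan2(d[1],d[0]);L=np.linalg.norm(d);u=d/L;print(e,c,a,L)
g=(c+u*.048+e-u*.025)/2;print(g);plan(*g,a)
```

```text
[0.7067 0.277 ] [0.6387 0.2471] 0.4149306972538244 0.07425539179292107
[0.6832 0.2667]
pos [0.6805 0.2661 0.1394] rot [ 3.1415 -0.002   0.4324] w 0.0511 F [-0.1261 -0.0853 -0.3852] t 27.95
turn 1.0 deg -> shift x 0.0028 y 0.0006  q6 1.53
turn -179.0 deg -> shift x -0.0028 y -0.0006  q6 -1.61
```

Emit:
servo_tool:
  increments:
    - {"angular": [0, 0, 0.6], "dp": [0.002, 0.0003, 0.03], "fingers": 0.2}
    - {"angular": [0, 0, 0], "dp": [0, 0, 0.04], "fingers": 0.1}
    - {"angular": [0, 0, 0], "dp": [0, 0, 0.035], "fingers": 0.1}
    - {"angular": [0, 0, 0], "dp": [0, 0, 0.02], "fingers": 0.1}
    - {"angular": [0, 0, 0], "dp": [0, 0, 0.01], "fingers": 0.1}
    - {"angular": [0, 0, 0], "dp": [0, 0, 0], "fingers": 0.1}
    - {"angular": [0, 0, 0], "dp": [0, 0, 0], "fingers": -1}
    - {"angular": [0, 0, 0], "dp": [0, 0, 0], "fingers": -1}
    - {"angular": [0, 0, 0], "dp": [0, 0, 0], "fingers": -1}
    - {"angular": [0, 0, 0], "dp": [0, 0, 0], "fingers": -1}
    - {"angular": [0, 0, 0], "dp": [0, 0, 0], "fingers": -1}
    - {"angular": [0, 0, 0], "dp": [0, 0, 0], "fingers": -1}

```text
time_s: 29.15
position: [0.6827, 0.2672, 0.0049]
tool_rot: [3.141, -0.003, 0.423]
ft_force: [0.1, -0.9, 7.8]
grip_width: 0.0139
```

Emit:
servo_tool:
  increments:
    - {"angular": [0, 0, 0], "dp": [0, 0, 0], "fingers": -1}
    - {"angular": [0, 0, 0], "dp": [0, 0, 0], "fingers": -1}

```text
time_s: 29.35
position: [0.6827, 0.2671, 0.0049]
tool_rot: [3.141, -0.003, 0.423]
ft_force: [-0.7, -0.9, 6.9]
grip_width: 0.0142
```

Emit:
servo_tool:
  increments:
    - {"angular": [0, 0, 0], "dp": [0, 0, -0.02], "fingers": -1}
    - {"angular": [0, 0, 0], "dp": [0, 0, -0.04], "fingers": -1}
    - {"angular": [0, 0, 0], "dp": [0, 0, -0.06], "fingers": -1}

```text
out of range: a shift must lie within [-0.05, 0.05]
```

Emit:
servo_tool:
  increments:
    - {"angular": [0, 0, 0], "dp": [0, 0, -0.02], "fingers": -1}
    - {"angular": [0, 0, 0], "dp": [0, 0, -0.04], "fingers": -1}
    - {"angular": [0, 0, 0], "dp": [0, 0, -0.04], "fingers": -1}
    - {"angular": [0, 0, -7.72], "dp": [0, 0, -0.02], "fingers": -1}
    - {"angular": [0, 0, -7.72], "dp": [0, 0, 0], "fingers": -1}
    - {"angular": [0, 0, -7.72], "dp": [0, 0, 0], "fingers": -1}
    - {"angular": [0, 0, -7.72], "dp": [0, 0, 0], "fingers": -1}
    - {"angular": [0, 0, -7.72], "dp": [0, 0, 0], "fingers": -1}
    - {"angular": [0, 0, -7.72], "dp": [0, 0, 0], "fingers": -1}
    - {"angular": [0, 0, -7.72], "dp": [0, 0, 0], "fingers": -1}
    - {"angular": [0, 0, -7.72], "dp": [0, 0, 0], "fingers": -1}
    - {"angular": [0, 0, -7.72], "dp": [0, 0, 0], "fingers": -1}

```text
time_s: 30.55
position: [0.6818, 0.2669, 0.1241]
tool_rot: [3.14, -0.0, 1.641]
ft_force: [-0.6, -0.2, -1.0]
grip_width: 0.0142
```

```bash
python3 -c "
from h import *
plan(.413,.171,1.635)"
```

```text
pos [0.6818 0.2669 0.1241] rot [ 3.1401 -0.0004  1.6407] w 0.0142 F [-0.5535 -0.1807 -1.042 ] t 30.55
turn 0.3 deg -> shift x -0.0784 y -0.2744  q6 0.33
turn -179.7 deg -> shift x 0.0784 y 0.2744  q6 -2.81
```

Emit:
servo_tool:
  increments:
    - {"angular": [0, 0, 0], "dp": [-0.0078, -0.0274, 0], "fingers": -1}
    - {"angular": [0, 0, 0], "dp": [-0.0078, -0.0274, 0], "fingers": -1}
    - {"angular": [0, 0, 0], "dp": [-0.0078, -0.0274, 0], "fingers": -1}
    - {"angular": [0, 0, 0], "dp": [-0.0078, -0.0274, 0], "fingers": -1}
    - {"angular": [0, 0, 0], "dp": [-0.0078, -0.0274, 0], "fingers": -1}
    - {"angular": [0, 0, 0], "dp": [-0.0078, -0.0274, 0], "fingers": -1}
    - {"angular": [0, 0, 0], "dp": [-0.0078, -0.0274, 0], "fingers": -1}
    - {"angular": [0, 0, 0], "dp": [-0.0078, -0.0274, 0], "fingers": -1}
    - {"angular": [0, 0, 0], "dp": [-0.0078, -0.0274, 0], "fingers": -1}
    - {"angular": [0, 0, 0], "dp": [-0.0078, -0.0274, 0], "fingers": -1}
    - {"angular": [0, 0, 0], "dp": [0, 0, 0], "fingers": -1}
    - {"angular": [0, 0, 0], "dp": [0, 0, 0], "fingers": -1}

```text
time_s: 31.75
position: [0.4137, 0.1715, 0.1238]
tool_rot: [3.139, -0.001, 1.635]
ft_force: [0.9, 0.8, -1.3]
grip_width: 0.0142
```

```bash
cat >> h.py <<'E'
def warp(img,p,r,z,x0,x1,y0,y1,res=.0005):
    """wrist picture seen from straight above on the plane z; rows = -x, cols = -y"""
    k=ctrl.calibration("wrist");K=k["K"];M=k["mount"];R=Ro.from_euler("xyz",r).as_matrix()
    X,Y=np.meshgrid(np.arange(x1,x0,-res),np.arange(y1,y0,-res),indexing="ij")
    P=np.stack([X,Y,np.full_like(X,z)],-1)-(p+R@M[:3,3]);P=P@(R@M[:3,:3])
    n=np.hypot(P[...,0],P[...,1]);s=K[0,0]*np.arctan2(n,P[...,2])/n
    return cv2.remap(img,(K[0,2]+P[...,0]*s).astype("f4"),(K[1,2]+P[...,1]*s).astype("f4"),1)
def fit(gray,x1,y1,rects,guess,res=.0005):
    """board pose (x,y,yaw) whose outlines lie on the darkest lines; rects: (cx,cy,w,h)"""
    bh=cv2.GaussianBlur(cv2.morphologyEx(gray,cv2.MORPH_BLACKHAT,np.ones((15,15))),(0,0),2).astype(float)
    S=[]
    for cx,cy,w,h in rects:
        t=np.linspace(-.5,.5,80);o=np.full(80,.5)
        for a,b in((t,o),(t,-o),(o,t),(-o,t)): S.append(np.c_[cx+a*w,cy+b*h])
    S=np.vstack(S)
    def cost(g):
        c,s=np.cos(g[2]),np.sin(g[2]);W=S@np.array([[c,s],[-s,c]])+g[:2]
        return -cv2.remap(bh.astype("f4"),((y1-W[:,1])/res).astype("f4")[None],((x1-W[:,0])/res).astype("f4")[None],1).mean()
    from scipy.optimize import brute,fmin
    b=brute(cost,[slice(guess[0]-.008,guess[0]+.008,.001),slice(guess[1]-.008,guess[1]+.008,.001),slice(guess[2]-.06,guess[2]+.06,.012)],finish=fmin)
    return b,cost(b)
HW=[(.045,0,.046,.17),(-.042,0,.068,.102)];FB=[(.03,-.047,.062,.096),(-.032,.052,.045,.076)]
E
python3 - <<'E'
from h import *
plan(.413,.171,1.635);s=ctrl.sense();p,r=s["position"],s["tool_rot"];a=ctrl.snapshot("wrist");cv2.imwrite("pics/w9.png",a)
# guess origin from outline centres
w=warp(a,p,r,.01,.34,.60,.0,.30);cv2.imwrite("pics/w9w.png",w);g=cv2.cvtColor(w,cv2.COLOR_BGR2GRAY)
b=fit(g,.60,.30,HW,(.4566,.1525,.064));print("HW",b)
for c in((.045,0),(-.042,0)):
    C,S=np.cos(b[0][2]),np.sin(b[0][2]);print(b[0][:2]+[C*c[0]-S*c[1],S*c[0]+C*c[1]])
# check against the fitting board on the earlier picture w3
p=np.array([.4406,-.0803,.2057]);r=[3.14,.0002,1.4823]
w=warp(cv2.imread("pics/w3.png"),p,r,.01,.34,.60,-.28,.0);print("FB",fit(cv2.cvtColor(w,cv2.COLOR_BGR2GRAY),.60,.0,FB,(.468,-.137,-.088)))
E
```

```text
pos [0.4137 0.1715 0.1238] rot [ 3.1394 -0.0006  1.6352] w 0.0142 F [ 0.9377  0.7666 -1.276 ] t 31.75
turn 0.0 deg -> shift x -0.0005 y -0.0007  q6 0.33
turn -180.0 deg -> shift x 0.0005 y 0.0007  q6 -2.81
HW (array([0.4569, 0.1526, 0.0615]), np.float32(-41.18634))
[0.5018 0.1553]
[0.415 0.15 ]
FB (array([ 0.4665, -0.1355, -0.074 ]), np.float32(-37.348225))
```

View pics/w9w.png

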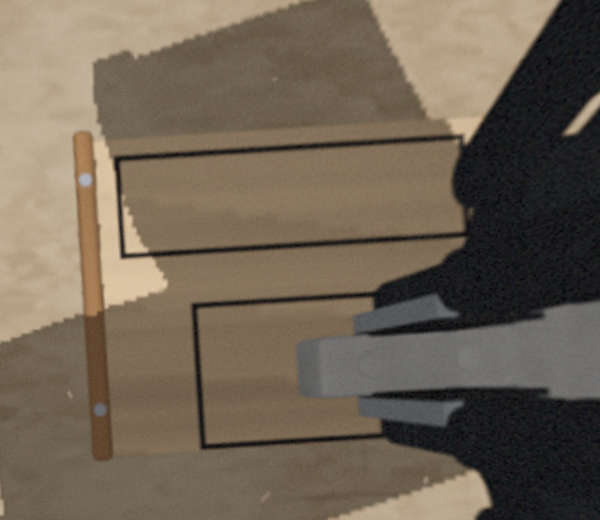

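The rectified view shows both hardware outlines cleanly. The fit puts the pull's outline centre at (0.502, 0.155), the hinge's at (0.415, 0.150), and the yaw at 0.0615, so the hinge is already over its target. Placing it.

Emit:
servo_tool:
  increments:
    - {"angular": [0, 0, 0], "dp": [0.0005, 0, 0.02], "fingers": -1}
    - {"angular": [0, 0, 0], "dp": [0, 0, 0.035], "fingers": -1}
    - {"angular": [0, 0, 0], "dp": [0, 0, 0.025], "fingers": -1}
    - {"angular": [0, 0, 0], "dp": [0, 0, 0.015], "fingers": -1}
    - {"angular": [0, 0, 0], "dp": [0, 0, 0.009], "fingers": -1}
    - {"angular": [0, 0, 0], "dp": [0, 0, 0.004], "fingers": -1}
    - {"angular": [0, 0, 0], "dp": [0, 0, 0], "fingers": -1}
    - {"angular": [0, 0, 0], "dp": [0, 0, 0], "fingers": -1}

```text
time_s: 32.6
position: [0.414, 0.1721, 0.0154]
tool_rot: [3.14, -0.0, 1.635]
ft_force: [-0.8, 0.7, -1.2]
grip_width: 0.0144
```

Emit:
servo_tool:
  increments:
    - {"angular": [0, 0, 0], "dp": [0, 0, 0], "fingers": -0.1}
    - {"angular": [0, 0, 0], "dp": [0, 0, 0], "fingers": -0.1}
    - {"angular": [0, 0, 0], "dp": [0, 0, 0], "fingers": -0.1}
    - {"angular": [0, 0, 0], "dp": [0, 0, -0.01], "fingers": -0.1}
    - {"angular": [0, 0, 0], "dp": [0, 0, -0.03], "fingers": -0.1}
    - {"angular": [0, 0, 0], "dp": [0, 0, -0.04], "fingers": -0.1}
    - {"angular": [0, 0, 0], "dp": [0, 0, -0.04], "fingers": -0.1}
    - {"angular": [0, 0, 0], "dp": [0, 0, -0.04], "fingers": -0.1}
    - {"angular": [0, 0, 0], "dp": [0, 0, -0.03], "fingers": 0}
    - {"angular": [0, 0, 0], "dp": [0, 0, 0], "fingers": 0}
    - {"angular": [0, 0, 0], "dp": [0, 0, 0], "fingers": 0}

```text
time_s: 33.7
position: [0.4132, 0.1719, 0.2058]
tool_rot: [3.14, -0.001, 1.635]
ft_force: [0.4, -0.2, -0.1]
grip_width: 0.0425
```

Run:
```python
from h import *
plan(.4833,.3781,2.956);s=ctrl.sense();p,r=s["position"],s["tool_rot"];a=ctrl.snapshot("wrist");cv2.imwrite("pics/w10.png",a)
# hinge: bright grey (low saturation) in the board area
w=warp(a,p,r,.022,.36,.47,.08,.22);h=cv2.cvtColor(w,cv2.COLOR_BGR2HSV)
m=cv2.inRange(h,(0,0,45),(180,55,255));m=cv2.morphologyEx(m,cv2.MORPH_OPEN,np.ones((9,9)))
c=max(cv2.findContours(m,0,2)[0],key=cv2.contourArea);R=cv2.minAreaRect(c);print("box mm",np.array(R[1])*.5,R[2],"ctr",.47-R[0][1]*.0005,.22-R[0][0]*.0005)
```

```text
pos [0.4132 0.1719 0.2058] rot [ 3.1397 -0.0005  1.6351] w 0.0425 F [ 0.3908 -0.1814 -0.1029] t 33.70
turn -75.7 deg -> shift x -0.0309 y 0.2156  q6 -0.72
turn 104.3 deg -> shift x 0.0309 y -0.2156  q6 2.42
box mm [55.5 95.5] 90.0 ctr 0.41724999999999995 0.15025
```

The hinge measures at (0.417, 0.150) against a target of (0.415, 0.150). Now the bar pull.

Emit:
servo_tool:
  increments:
    - {"angular": [0, 0, -8.41], "dp": [0, 0, 0], "fingers": 0}
    - {"angular": [0, 0, -8.41], "dp": [0, 0, 0], "fingers": 0}
    - {"angular": [0, 0, -8.41], "dp": [0, 0, 0], "fingers": 0}
    - {"angular": [0, 0, -8.41], "dp": [0, 0, 0], "fingers": 0}
    - {"angular": [0, 0, -8.41], "dp": [0, 0, 0], "fingers": 0}
    - {"angular": [0, 0, -8.41], "dp": [0, 0, 0], "fingers": 0}
    - {"angular": [0, 0, -8.41], "dp": [0, 0, 0], "fingers": 0}
    - {"angular": [0, 0, -8.41], "dp": [0, 0, 0], "fingers": 0}
    - {"angular": [0, 0, -8.41], "dp": [0, 0, 0], "fingers": 0}

```text
time_s: 34.65
position: [0.4121, 0.1715, 0.2035]
tool_rot: [-3.14, -0.003, 2.962]
ft_force: [-0.4, -0.4, 0.4]
grip_width: 0.0426
```

Emit:
servo_tool:
  increments:
    - {"angular": [0, 0, 0], "dp": [-0.0052, 0.0359, 0], "fingers": 0}
    - {"angular": [0, 0, 0], "dp": [-0.0052, 0.0359, 0], "fingers": 0}
    - {"angular": [0, 0, 0], "dp": [-0.0052, 0.0359, 0], "fingers": 0}
    - {"angular": [0, 0, 0], "dp": [-0.0052, 0.0359, 0], "fingers": 0}
    - {"angular": [0, 0, 0], "dp": [-0.0052, 0.0359, 0], "fingers": 0}
    - {"angular": [0, 0, 0], "dp": [-0.0052, 0.0359, 0], "fingers": 0}
    - {"angular": [0, 0, 0], "dp": [0, 0, 0.03], "fingers": 0}
    - {"angular": [0, 0, 0], "dp": [0, 0, 0], "fingers": 0}
    - {"angular": [0, 0, 0], "dp": [0, 0, 0], "fingers": 0}
    - {"angular": [0, 0, 0], "dp": [0, 0, 0], "fingers": 0}

```text
time_s: 35.65
position: [0.4833, 0.3772, 0.1753]
tool_rot: [-3.141, -0.0, 2.956]
ft_force: [-0.9, -0.6, -0.4]
grip_width: 0.0424
```

Run:
```python
from h import *
plan(.4833,.3781,2.956);s=ctrl.sense();p,r=s["position"],s["tool_rot"];a=ctrl.snapshot("wrist");cv2.imwrite("pics/w11.png",a)
w=warp(a,p,r,.009,.38,.60,.30,.43);cv2.imwrite("pics/w11w.png",w);h=cv2.cvtColor(w,cv2.COLOR_BGR2HSV)
for sat in(40,55,70):
    m=cv2.inRange(h,(0,0,70),(180,sat,255));m=cv2.morphologyEx(m,cv2.MORPH_OPEN,np.ones((7,7)))
    for c in sorted(cv2.findContours(m,0,2)[0],key=cv2.contourArea)[-2:]:
        R=cv2.minAreaRect(c);q=cv2.boxPoints(R);print(sat,cv2.contourArea(c),"box mm",np.array(R[1])*.5,R[2],"ctr",.60-R[0][1]*.0005,.43-R[0][0]*.0005)
```

```text
pos [0.4833 0.3772 0.1753] rot [-3.1413 -0.0003  2.9556] w 0.0424 F [-0.8537 -0.5638 -0.4047] t 35.65
turn -0.0 deg -> shift x 0.0002 y 0.0009  q6 -0.72
turn 180.0 deg -> shift x -0.0002 y -0.0009  q6 2.42
40 1268.5 box mm [30.1118 12.2757] 83.0189437866211 ctr 0.5857573843002319 0.42093968200683596
40 9087.0 box mm [ 36.2519 161.3072] 11.44645881652832 ctr 0.48320170593261713 0.36489923858642576
55 1305.5 box mm [30.6081 12.2757] 83.0189437866211 ctr 0.5855110769271851 0.42090952110290525
55 9861.5 box mm [ 37.3601 162.2861] 11.309932708740234 ctr 0.4833653869628906 0.36507691955566407
70 1691.5 box mm [18.1538 37.414 ] 5.29008150100708 ctr 0.5740837287902831 0.32140426635742186
70 42874.5 box mm [185.5 120.5] 90.0 ctr 0.47324999999999995 0.36975
```

The box measures 36×161 mm, so the pull's origin is (0.4833, 0.365) and its bar's middle is about (0.4855, 0.377) at yaw 2.946. Grasping.

Emit:
servo_tool:
  increments:
    - {"angular": [0, 0, 0.6], "dp": [-0.0022, 0.0002, 0.03], "fingers": 0}
    - {"angular": [0, 0, 0], "dp": [0, 0, 0.04], "fingers": 0}
    - {"angular": [0, 0, 0], "dp": [0, 0, 0.04], "fingers": 0}
    - {"angular": [0, 0, 0], "dp": [0, 0, 0.035], "fingers": 0}
    - {"angular": [0, 0, 0], "dp": [0, 0, 0.018], "fingers": 0}
    - {"angular": [0, 0, 0], "dp": [0, 0, 0.009], "fingers": 0}
    - {"angular": [0, 0, 0], "dp": [0, 0, 0], "fingers": 0}
    - {"angular": [0, 0, 0], "dp": [0, 0, 0], "fingers": -1}
    - {"angular": [0, 0, 0], "dp": [0, 0, 0], "fingers": -1}
    - {"angular": [0, 0, 0], "dp": [0, 0, 0], "fingers": -1}
    - {"angular": [0, 0, 0], "dp": [0, 0, 0], "fingers": -1}
    - {"angular": [0, 0, 0], "dp": [0, 0, 0], "fingers": -1}

```text
time_s: 36.9
position: [0.4864, 0.3781, 0.0045]
tool_rot: [3.14, 0.002, 2.946]
ft_force: [-1.5, -1.8, 9.9]
grip_width: 0.0093
```

Emit:
servo_tool:
  increments:
    - {"angular": [0, 0, 0], "dp": [0, 0, 0], "fingers": -1}
    - {"angular": [0, 0, 0], "dp": [0, 0, 0], "fingers": -1}

```text
time_s: 37.1
position: [0.4864, 0.3781, 0.0044]
tool_rot: [3.14, 0.002, 2.946]
ft_force: [-1.1, -1.1, 9.3]
grip_width: 0.009
```

Emit:
servo_tool:
  increments:
    - {"angular": [0, 0, 0], "dp": [0, 0, -0.02], "fingers": -1}
    - {"angular": [0, 0, 0], "dp": [0, 0, -0.04], "fingers": -1}
    - {"angular": [0, 0, 0], "dp": [0, 0, -0.05], "fingers": -1}
    - {"angular": [0, 0, 8.37], "dp": [0, 0, 0], "fingers": -1}
    - {"angular": [0, 0, 8.37], "dp": [0, 0, 0], "fingers": -1}
    - {"angular": [0, 0, 8.37], "dp": [0, 0, 0], "fingers": -1}
    - {"angular": [0, 0, 8.37], "dp": [0, 0, 0], "fingers": -1}
    - {"angular": [0, 0, 8.37], "dp": [0, 0, 0], "fingers": -1}
    - {"angular": [0, 0, 8.37], "dp": [0, 0, 0], "fingers": -1}
    - {"angular": [0, 0, 8.37], "dp": [0, 0, 0], "fingers": -1}
    - {"angular": [0, 0, 8.37], "dp": [0, 0, 0], "fingers": -1}
    - {"angular": [0, 0, 8.37], "dp": [0, 0, 0], "fingers": -1}

```text
time_s: 38.3
position: [0.4859, 0.3778, 0.1139]
tool_rot: [3.14, -0.001, 1.625]
ft_force: [-0.3, -0.2, -0.4]
grip_width: 0.0089
```

Emit:
servo_tool:
  increments:
    - {"angular": [0, 0, 0], "dp": [0, 0, 0], "fingers": -1}
    - {"angular": [0, 0, 0], "dp": [0, 0, 0], "fingers": -1}

```text
time_s: 38.5
position: [0.4858, 0.3777, 0.1135]
tool_rot: [3.141, -0.0, 1.636]
ft_force: [-0.7, -0.9, 0.1]
grip_width: 0.0088
```

```bash
python3 -c "
from h import *
plan(.5138,.156,1.632)"
```

```text
pos [0.4858 0.3777 0.1135] rot [ 3.1408 -0.0005  1.6356] w 0.0088 F [-0.7121 -0.9258  0.1334] t 38.50
turn 0.2 deg -> shift x -0.2230 y 0.0144  q6 0.23
turn -179.8 deg -> shift x 0.2230 y -0.0144  q6 -2.91
```

Emit:
servo_tool:
  increments:
    - {"angular": [0, 0, 0], "dp": [-0.0372, 0.0024, 0], "fingers": -1}
    - {"angular": [0, 0, 0], "dp": [-0.0372, 0.0024, 0], "fingers": -1}
    - {"angular": [0, 0, 0], "dp": [-0.0372, 0.0024, 0], "fingers": -1}
    - {"angular": [0, 0, 0], "dp": [-0.0372, 0.0024, 0], "fingers": -1}
    - {"angular": [0, 0, 0], "dp": [-0.0372, 0.0024, 0], "fingers": -1}
    - {"angular": [0, 0, 0], "dp": [-0.0372, 0.0024, 0], "fingers": -1}
    - {"angular": [0, 0, 0], "dp": [0, 0, 0], "fingers": -1}
    - {"angular": [0, 0, 0], "dp": [0, 0, 0.03], "fingers": -1}
    - {"angular": [0, 0, 0], "dp": [0, 0, 0.03], "fingers": -1}
    - {"angular": [0, 0, 0], "dp": [0, 0, 0.02], "fingers": -1}
    - {"angular": [0, 0, 0], "dp": [0, 0, 0], "fingers": -1}
    - {"angular": [0, 0, 0], "dp": [0, 0, 0], "fingers": -1}

```text
time_s: 39.7
position: [0.5134, 0.1559, 0.0331]
tool_rot: [-3.141, 0.0, 1.633]
ft_force: [-0.2, -0.4, -0.3]
grip_width: 0.0092
```

Emit:
servo_tool:
  increments:
    - {"angular": [0, 0, 0], "dp": [0, 0, 0.01], "fingers": -1}
    - {"angular": [0, 0, 0], "dp": [0, 0, 0.006], "fingers": -1}
    - {"angular": [0, 0, 0], "dp": [0, 0, 0.002], "fingers": -1}
    - {"angular": [0, 0, 0], "dp": [0, 0, 0], "fingers": -1}
    - {"angular": [0, 0, 0], "dp": [0, 0, 0], "fingers": -1}
    - {"angular": [0, 0, 0], "dp": [0, 0, 0], "fingers": -0.3}
    - {"angular": [0, 0, 0], "dp": [0, 0, 0], "fingers": -0.3}
    - {"angular": [0, 0, 0], "dp": [0, 0, 0], "fingers": -0.3}
    - {"angular": [0, 0, 0], "dp": [0, 0, 0], "fingers": -0.3}

```text
time_s: 40.6
position: [0.5135, 0.1556, 0.0149]
tool_rot: [3.141, -0.0, 1.631]
ft_force: [0.2, 0.2, 0.6]
grip_width: 0.0294
```

Emit:
servo_tool:
  increments:
    - {"angular": [0, 0, 0], "dp": [0, 0, -0.01], "fingers": -0.3}
    - {"angular": [0, 0, 0], "dp": [0, 0, -0.03], "fingers": -0.3}
    - {"angular": [0, 0, 0], "dp": [0, 0, -0.04], "fingers": -0.3}
    - {"angular": [0, 0, 0], "dp": [0, 0, -0.04], "fingers": -0.3}
    - {"angular": [0, 0, 0], "dp": [0, 0, -0.04], "fingers": -0.3}
    - {"angular": [0, 0, 0], "dp": [0, 0, -0.04], "fingers": -0.3}
    - {"angular": [0, 0, 0], "dp": [-0.03, 0, -0.03], "fingers": -0.3}
    - {"angular": [0, 0, 0], "dp": [-0.03, 0, 0], "fingers": -0.3}
    - {"angular": [0, 0, 0], "dp": [-0.03, 0, 0], "fingers": -0.3}
    - {"angular": [0, 0, 0], "dp": [0, 0, 0], "fingers": -0.3}
    - {"angular": [0, 0, 0], "dp": [0, 0, 0], "fingers": -0.3}
    - {"angular": [0, 0, 0], "dp": [0, 0, 0], "fingers": -0.3}

```text
time_s: 41.8
position: [0.5187, 0.0663, 0.2451]
tool_rot: [3.142, -0.0, 1.631]
ft_force: [-0.1, 0.2, 0.6]
grip_width: 0.0297
```

Run:
```python
from h import *
plan(.5,.15,1.632);s=ctrl.sense();p,r=s["position"],s["tool_rot"];a=ctrl.snapshot("wrist");cv2.imwrite("pics/w12.png",a)
g=cv2.cvtColor(warp(a,p,r,.01,.34,.60,.0,.30),cv2.COLOR_BGR2GRAY);print("HW",fit(g,.60,.30,HW,(.4569,.1526,.0615)))
for nm,z,(x0,x1,y0,y1) in(("pull",.019,(.47,.54,.062,.25)),("hinge",.022,(.37,.462,.085,.22))):
    h=cv2.cvtColor(warp(a,p,r,z,x0,x1,y0,y1),cv2.COLOR_BGR2HSV)
    for sat in(40,55):
        m=cv2.morphologyEx(cv2.inRange(h,(0,0,60),(180,sat,255)),cv2.MORPH_OPEN,np.ones((7,7)))
        c=max(cv2.findContours(m,0,2)[0],key=cv2.contourArea);R=cv2.minAreaRect(c);print(nm,"box mm",np.array(R[1])*.5,R[2],"ctr",x1-R[0][1]*.0005,y1-R[0][0]*.0005)
```

```text
pos [0.5187 0.0663 0.2451] rot [ 3.1415 -0.0003  1.631 ] w 0.0297 F [-0.0909  0.1963  0.6153] t 41.80
turn -0.1 deg -> shift x 0.0847 y -0.0135  q6 0.23
turn 179.9 deg -> shift x -0.0847 y 0.0135  q6 3.37
HW (array([0.4577, 0.1513, 0.0719]), np.float32(-41.710327))
pull box mm [ 35.9104 161.4941] 86.48625946044922 ctr 0.501816291809082 0.15681327056884764
pull box mm [ 36.7539 162.4578] 86.56636810302734 ctr 0.5016599197387696 0.1568345718383789
hinge box mm [92.3363 55.5535] 12.211508750915527 ctr 0.42340018463134765 0.14870257568359374
hinge box mm [93.0365 56.5308] 12.211508750915527 ctr 0.4234518661499024 0.1489413833618164
```

The pull checks out. The hinge's box angle looks off (12°), so I'll inspect its silhouette as coarse text.

Run:
```python
from h import *
p=np.array([.5187,.0663,.2451]);r=[3.1415,-.0003,1.631];a=cv2.imread("pics/w12.png")
h=cv2.cvtColor(warp(a,p,r,.020,.355,.475,.075,.225),cv2.COLOR_BGR2HSV)
m=cv2.morphologyEx(cv2.inRange(h,(0,0,60),(180,50,255)),cv2.MORPH_OPEN,np.ones((5,5)))
d=cv2.resize(m,(75,40),interpolation=cv2.INTER_AREA)
for row in d: print("".join("#" if v>128 else "." for v in row))
```

```text
...........................................................................
...........................................................................
...........................................................................
...........................................................................
...........................................................................
...........................................................................
...........................................................................
...........................................................................
...........................................................................
...........................................................................
..............................................#######......................
..............................................########.....................
..............................................########.....................
.............................................############..................
....................................
[... 1239 characters left out ...]
................
...........................................................................
...........................................................................
...........................................................................
...........................................................................
...........................................................................
...........................................................................
...........................................................................
...........................................................................
...........................................................................
```

The hinge is in line (arm end x≈0.4145, cup x≈0.4165, centre about (0.416, 0.151)), so the tilted box came from a partly lost wing in the mask. Now I'll check the wedge stack from above the fitting board.

Emit:
servo_tool:
  increments:
    - {"angular": [0, 0, 0], "dp": [-0.035, 0, 0], "fingers": -0.3}
    - {"angular": [0, 0, 0], "dp": [-0.035, 0, 0], "fingers": -0.3}
    - {"angular": [0, 0, 0], "dp": [-0.035, 0, 0], "fingers": -0.3}
    - {"angular": [0, 0, 0], "dp": [-0.035, 0, 0], "fingers": -0.3}
    - {"angular": [0, 0, 0], "dp": [-0.035, 0, 0], "fingers": -0.3}
    - {"angular": [0, 0, 0], "dp": [-0.035, 0, 0], "fingers": -0.3}
    - {"angular": [0, 0, 0], "dp": [-0.035, 0, 0], "fingers": -0.3}
    - {"angular": [0, 0, 0], "dp": [-0.035, 0, 0], "fingers": -0.3}
    - {"angular": [0, 0, 0], "dp": [0, 0, 0], "fingers": -0.3}
    - {"angular": [0, 0, 0], "dp": [0, 0, 0], "fingers": -0.3}
    - {"angular": [0, 0, 0], "dp": [0, 0, 0], "fingers": -0.3}

```text
time_s: 42.95
position: [0.5356, -0.2125, 0.2446]
tool_rot: [-3.141, -0.001, 1.632]
ft_force: [-0.0, -0.1, -0.1]
grip_width: 0.0301
```

Run:
```python
from h import *
s=ctrl.sense();p,r=s["position"],s["tool_rot"];print(p,r);a=ctrl.snapshot("wrist");cv2.imwrite("pics/w13.png",a)
g=cv2.cvtColor(warp(a,p,r,.01,.34,.60,-.30,.0),cv2.COLOR_BGR2GRAY);b=fit(g,.60,.0,FB,(.4675,-.1365,-.08));print("FB",b)
# brown wedge pair on plane z=.04 (top of pair)
y0,y1,x0,x1=-.265,-.115,.44,.55
w=warp(a,p,r,.04,x0,x1,y0,y1);gg=cv2.cvtColor(w,cv2.COLOR_BGR2GRAY)
d=cv2.resize(gg,(75,37),interpolation=cv2.INTER_AREA)
for row in d: print("".join("%x"%(v//16) for v in row))
print(cv2.resize(gg,(150,37),interpolation=cv2.INTER_AREA)[19])
t=cv2.cvtColor(warp(a,p,r,.076,.38,.5,-.15,-.02),cv2.COLOR_BGR2HSV);m=cv2.inRange(t,(20,110,30),(36,255,255))
m=cv2.morphologyEx(m,cv2.MORPH_OPEN,np.ones((5,5)));c=max(cv2.findContours(m,0,2)[0],key=cv2.contourArea);R=cv2.minAreaRect(c);print("tape",np.array(R[1])*.5,R[2],.5-R[0][1]*.0005,-.02-R[0][0]*.0005)
```

```text
[ 0.5356 -0.2125  0.2446] [-3.1411 -0.0006  1.6319]
FB (array([ 0.4688, -0.136 , -0.0872]), np.float32(-27.823486))
555555555555555555555555555555555555555555555555799999999999999999999998888
666666666655555655555555555555545555555555555557999999999999999999889988888
666666666666666666666666666555555555555555555557999999999877789999888998888
666666666666666666666666666666666666666666555557998887776654579999988899888
666666666666666666666666666666666666666666666679aaaaaaaaa964566789988888988
66666666666666666666666666666666666666666666679aaaaaaaaaaa64677789988888888
666666666665334444455556566666666666666666668aaaaaaaaaaaaa74677789998998888
666666666663355444333333333333333444445555569aaaaaaaaaaaaa74677789999998888
666666666663466544455555555555555444433333345666667777888965777799999999998
666666666663466444444444444444444555555566677767878888775455777799999999998
666666666662466433434444444444443444444444446666666777776345787799999999999
6666666666525653333333333333333344433333344445555777666654458a9899999999999
666666666652565334334444333333333333333333333433344444444446898899999999
[... 1820 characters left out ...]
9999999
[100  99  98  99  99  97  97  98  98  97  98  99  99  99  98  97  98  99
  95  75  44  38  68  94  99  97  88  72  59  53  58  63  65  68  65  67
  67  66  65  65  66  66  66  63  63  64  64  63  64  64  63  65  65  64
  64  65  66  64  62  62  66  64  64  64  63  63  62  65  65  62  63  61
  63  64  62  61  60  65  77  93 107 117 118 118 117 117 117 117 117 118
 117 116 116 117 116 116 116 116 115 116 116 111  94  69  47  38  37  36
  37  36  35  50  80 104 113 113 113 113 112 111 113 114 111 109 117 134
 147 151 150 149 149 149 152 152 152 151 148 148 150 150 149 149 151 151
 150 149 149 150 150 150]
tape [62.9711 44.5837] 3.9451863765716553 0.44903136062622073 -0.08854526519775391
```

The hole position puts the narrow wedge at about (0.4955, −0.188), against the wide wedge at (0.495, −0.1885). Everything is within tolerance and the arm is clear, so I'm handing in.

```bash
python3 -c "
from plant import ctrl
print(ctrl.sign_off())"
```

```text
the job is handed in; nothing more can be done
None
```

Both kits are made up, the narrow wedge is stacked on the wide one, and I handed the job in at about 43 s of the 144 s allowed. No verdict was given. The arm was clear of everything and no force I read came near the limits.

My last position checks, all measured from the wrist camera:

| Item | Offset from target | Limit |
|---|---|---|
| Bar pull | about 2–3 mm | 12 mm |
| Cup hinge | about 3 mm | 12 mm |
| Tape measure | about 3 mm | 12 mm |
| Wide wedge | about 1–3 mm | 12 mm |
| Narrow wedge on the wide one | about 1 mm along, about 0.5 mm across | 12 mm along, 10 mm across |

Where the checks disagreed:
- **Narrow wedge:** an earlier reading, taken from its end edge, gave about 4 mm along. I trust the later one, taken from its hole position.
- **Hinge angle:** one automatic box fit showed the hinge turned by 12°. The outline printout showed it in line, so I took that as a masking fault.
- **Tape measure:** the final automatic box also caught its side face, so the figure above is from the earlier measurement, taken just after I placed it.

I had used all 16 picture views before placing the hinge and pull, so those final checks were made by code and not by eye.

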